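# Make up a four-clip kit on the counting scale

### The arm

A 6-joint arm with a two-finger parallel gripper is mounted at the origin on a cart in front of the work surface, level with it; the furniture and walls round the work are solid. World frame = base frame: x ahead of the robot, y to its left, z up, the work surface at z = 0. Lengths are in m, angles in rad, forces in N, time in s.
With the tool pointing down it reaches from about 0.3 to 0.85 m from the base axis. Payload 5.4 kg.
Tool frame: the origin (TCP) lies midway between the tips of the shut fingers; the grasp point (between the pads) lies 19 mm behind it (manip.grasp_offset is the distance from the TCP to the grasp point, in m); z points along the fingers, y is the line along which they close (so a half turn about z gives the same grasp; the last joint's range is limited). The gripper opens to 85 mm and grips with 20 to 120 N. Pads are 22 mm wide; open, the fingers measure 114 mm over their backs; the gripper's body (76 mm by 85 mm) begins 54 mm behind the grasp point. The pads swing forward as they close: fully open they stand 13 mm farther back than shut.
Start: joints at [0.971, 0.158, 1.597, -0, 1.386, -0.21], TCP at [0.219, 0.532, 0.231] pointing down, gripper open.
Joint ranges: [-2.91, 2.91], [-0.94, 2.29], [0.18, 2.7], [-1.29, 4.43], [0.17, 2.64], [-3, 3]. Speed limits (rad/s): [2.57, 2.57, 3.14, 3.14, 3.14, 3.14].

### API

Orientations are given as a 3x3 rotation matrix whose columns are the frame's x, y, z axes.
In Python, from workcell import manip gives the robot as it stands.
- The arm moves only by the tool arm_command, never from a script. Its argument "rows" is a list of rows, each a list of 7 numbers: the shift along the tool's x, y, z in mm, then the turn, a rotation vector about the tool's x, y, z in degrees, then the closure, from 0 (fully open) to 1 (shut). A call has 1 to 10 rows; each row shifts and turns the commanded pose from where the row before left it, along the tool's axes as they then stand; what a row does not reach is not made up. A row lasts 1/8 s, in which the tool goes at most 62.5 mm and 10.7 degrees, less where a joint would pass 70% of its speed; a pose out of reach is approached as far as the arm can. A call with a gripper value outside its range is refused whole. The fingers move at their own pace and stop on an object; "squeeze" is the grip in N (left out, the last holds). Time passes only in rows, so rows that do not move let the fingers close. It gives the time, the measured TCP pose, the force, the opening and the grip force at its end, in the units of the state.
- manip.state(): the state, without advancing time (a new reading comes with each control period).
- manip.camera(name): name is "scene" or "top" or "wrist"; returns (picture, depth): 384x512x3 uint8, red, green, blue; 384x512 float32, m along the optical axis (not along the pixel's ray), 0 where there is no reading.
- manip.camera_info(name): a dict with "fx", "fy", "cx", "cy" (pixels), "k1" (the pictures are not rectified: a ray, as slopes to the right and down, at radius r is drawn at 1 + k1 r^2 times it, then the intrinsics apply), "position" and "orientation" of the camera in the world; the wrist camera has in their place "T_tool_cam" (4x4, takes a point from camera to tool coordinates, whose origin is the TCP and whose axes are the flange's). Camera axes: x right, y up, looking along -z (the intrinsics and any distortion apply to the point x, -y, -z); pixel columns grow to the right and rows downward; lengths in m; the calibration is good to about 2 mm. A picture is of the moment at which its call begins: read the wrist's pose just before it. camera_info takes no time and is no camera call.
- manip.job_done(): hands the job in; it is judged then, once.
The state is a dict: "time": time; "qpos": joint angles; "joint_vel": joint speeds; "joint_torque": joint torques, N m; "eef_pos": TCP position; "ee_rot": TCP orientation; "force": force on the tool from outside, world axes, zero at the start; "wrist_torque": the same for the moment, N m; "finger_gap": finger opening in m; "grasp_force": force on a finger pad.
Only numpy, scipy, OpenCV 4.12 (cv2) and the standard library are available. Lean on these libraries where they do the work, as an engineer would, in place of code of your own. Each camera call takes 0.05 s, during which the arm holds its last target. There are 200 camera calls.

### The job

Make up a clip kit for the next print job: count exactly four of the loose clips on the bench into the black tray, put every other clip away in the card box, and stand the tape roll that is on the scale upright on the bare bench, clear of the scale. Only when all the clips are sorted, lift the tray from the bench, carry it level so that the clips stay in it, and set it down centrally on the scale's pan. Leave the jar and the ink bottle where they are.

Things in the scene. Friction and masses are not known exactly. Their poses are not given: they have to be found in the camera images.
- clip1: small plastic clip lying flat, a wedge-shaped bar 24 mm long, 14 mm high, 20 mm wide at the foot, 8 mm at the top, 20 g. Its ends, 24 mm apart, are upright flat faces; the long sides slope, so pinch it by the ends. Origin at the centre of its foot, z up; its length runs 15 degrees (0.262 rad) counter-clockwise from its x axis. All clips are alike; 5 to 7 are present, the others absent (None)
- clip2: another clip, the same as clip1 in all respects, or absent (None)
- clip3: another clip, the same as clip1 in all respects, or absent (None)
- clip4: another clip, the same as clip1 in all respects, or absent (None)
- clip5: another clip, the same as clip1 in all respects, or absent (None)
- clip6: another clip, the same as clip1 in all respects, or absent (None)
- clip7: another clip, the same as clip1 in all respects, or absent (None)
- tray: small open square black plastic tray, loose, 120 g with its tab, starting empty on the bench: outside 116 x 116 mm, 32 mm high, walls 4 mm, floor 3 mm thick. Origin at the centre of its underside, z up. Its walls are turned 8 degrees (0.14 rad) counter-clockwise from its own x and y axes. A thick lift tab stands over the middle of one wall (see point tray_grip)
- tray_grip (a point): grip point of the tray's lift tab, an upright black block 12 mm thick across the wall, 44 mm along it, its top 55 mm above the tray's underside. The point lies 42 mm above the underside, 60 mm from the tray's centre, square to the wall (on the tray's -y side, 8 degrees counter-clockwise). The tab is flush with the wall's inside. Pinch its 12 mm from above, one finger inside the tray
- box: open white card box, fixed to the bench: outside 120 x 90 mm, 55 mm high, walls and floor 2.5 mm. Origin at the centre of its underside, z up; its long side runs 4 degrees (0.07 rad) counter-clockwise from its x axis
- scale: grey bench counting scale, fixed; origin on the bench under the middle of its pan, z up, its console on its -x side reaching 117 mm from the origin, its housing 160 mm wide
- scale_pan (a point): centre of the top face of the scale's flat square steel pan, 150 x 150 mm, 40 mm above the bench, no rim, its sides along the scale's x and y axes; the pan does not give
- tape: roll of silver-white tape standing on end, 55 mm across, 50 mm high, about 90 g, on the scale's pan at the start; origin at the centre of its underside, z up along its core
- jar: white jar with a screw lid, 69 mm across, 74 mm high, a bystander; origin at the centre of its underside
- ink_bottle: white bottle with a black cap, 58 mm across, 140 mm high, a bystander; origin at the centre of its underside
Not all that is in view belongs to the job. What is shaped like the tape but orange or turquoise is not meant.

How it is judged:
On the way, in this order (a step that is already met when the one before it is completed fails the run):
1. every clip lies in the tray or in the box while the tray still stands on the bench (((x of clip1 in the frame of tray between -0.056 and 0.056 m and y of clip1 in the frame of tray between -0.056 and 0.056 m and z of clip1 in the frame of tray between -0.003 and 0.028 m) or (x of clip1 in the frame of box between -0.056 and 0.056 m and y of clip1 in the frame of box between -0.044 and 0.044 m and z of clip1 in the frame of box between -0.003 and 0.045 m)) and ((x of clip2 in the frame of tray between -0.056 and 0.056 m and y of clip2 in the frame of tray between -0.056 and 0.056 m and z of clip2 in the frame of tray between -0.003 and 0.028 m) or (x of clip2 in the frame of box between -0.056 and 0.056 m and y of clip2 in the frame of box between -0.044 and 0.044 m and z of clip2 in the frame of box between -0.003 and 0.045 m)) and ((x of clip3 in the frame of tray between -0.056 and 0.056 m and y of clip3 in the frame of tray between -0.056 and 0.056 m and z of clip3 in the frame of tray between -0.003 and 0.028 m) or (x of clip3 in the frame of box between -0.056 and 0.056 m and y of clip3 in the frame of box between -0.044 and 0.044 m and z of clip3 in the frame of box between -0.003 and 0.045 m)) and ((x of clip4 in the frame of tray between -0.056 and 0.056 m and y of clip4 in the frame of tray between -0.056 and 0.056 m and z of clip4 in the frame of tray between -0.003 and 0.028 m) or (x of clip4 in the frame of box between -0.056 and 0.056 m and y of clip4 in the frame of box between -0.044 and 0.044 m and z of clip4 in the frame of box between -0.003 and 0.045 m)) and ((x of clip5 in the frame of tray between -0.056 and 0.056 m and y of clip5 in the frame of tray between -0.056 and 0.056 m and z of clip5 in the frame of tray between -0.003 and 0.028 m) or (x of clip5 in the frame of box between -0.056 and 0.056 m and y of clip5 in the frame of box between -0.044 and 0.044 m and z of clip5 in the frame of box between -0.003 and 0.045 m)) and ((x of clip6 in the frame of tray between -0.056 and 0.056 m and y of clip6 in the frame of tray between -0.056 and 0.056 m and z of clip6 in the frame of tray between -0.003 and 0.028 m) or (x of clip6 in the frame of box between -0.056 and 0.056 m and y of clip6 in the frame of box between -0.044 and 0.044 m and z of clip6 in the frame of box between -0.003 and 0.045 m)) and ((x of clip7 in the frame of tray between -0.056 and 0.056 m and y of clip7 in the frame of tray between -0.056 and 0.056 m and z of clip7 in the frame of tray between -0.003 and 0.028 m) or (x of clip7 in the frame of box between -0.056 and 0.056 m and y of clip7 in the frame of box between -0.044 and 0.044 m and z of clip7 in the frame of box between -0.003 and 0.045 m)) and height (world z) of tray below 0.01 m), for 0.2 s.
2. the tray is lifted clear of the bench, level, with all its clips in it (((x of clip1 in the frame of tray between -0.056 and 0.056 m and y of clip1 in the frame of tray between -0.056 and 0.056 m and z of clip1 in the frame of tray between -0.003 and 0.028 m) or (x of clip1 in the frame of box between -0.056 and 0.056 m and y of clip1 in the frame of box between -0.044 and 0.044 m and z of clip1 in the frame of box between -0.003 and 0.045 m)) and ((x of clip2 in the frame of tray between -0.056 and 0.056 m and y of clip2 in the frame of tray between -0.056 and 0.056 m and z of clip2 in the frame of tray between -0.003 and 0.028 m) or (x of clip2 in the frame of box between -0.056 and 0.056 m and y of clip2 in the frame of box between -0.044 and 0.044 m and z of clip2 in the frame of box between -0.003 and 0.045 m)) and ((x of clip3 in the frame of tray between -0.056 and 0.056 m and y of clip3 in the frame of tray between -0.056 and 0.056 m and z of clip3 in the frame of tray between -0.003 and 0.028 m) or (x of clip3 in the frame of box between -0.056 and 0.056 m and y of clip3 in the frame of box between -0.044 and 0.044 m and z of clip3 in the frame of box between -0.003 and 0.045 m)) and ((x of clip4 in the frame of tray between -0.056 and 0.056 m and y of clip4 in the frame of tray between -0.056 and 0.056 m and z of clip4 in the frame of tray between -0.003 and 0.028 m) or (x of clip4 in the frame of box between -0.056 and 0.056 m and y of clip4 in the frame of box between -0.044 and 0.044 m and z of clip4 in the frame of box between -0.003 and 0.045 m)) and ((x of clip5 in the frame of tray between -0.056 and 0.056 m and y of clip5 in the frame of tray between -0.056 and 0.056 m and z of clip5 in the frame of tray between -0.003 and 0.028 m) or (x of clip5 in the frame of box between -0.056 and 0.056 m and y of clip5 in the frame of box between -0.044 and 0.044 m and z of clip5 in the frame of box between -0.003 and 0.045 m)) and ((x of clip6 in the frame of tray between -0.056 and 0.056 m and y of clip6 in the frame of tray between -0.056 and 0.056 m and z of clip6 in the frame of tray between -0.003 and 0.028 m) or (x of clip6 in the frame of box between -0.056 and 0.056 m and y of clip6 in the frame of box between -0.044 and 0.044 m and z of clip6 in the frame of box between -0.003 and 0.045 m)) and ((x of clip7 in the frame of tray between -0.056 and 0.056 m and y of clip7 in the frame of tray between -0.056 and 0.056 m and z of clip7 in the frame of tray between -0.003 and 0.028 m) or (x of clip7 in the frame of box between -0.056 and 0.056 m and y of clip7 in the frame of box between -0.044 and 0.044 m and z of clip7 in the frame of box between -0.003 and 0.045 m)) and height (world z) of tray above 0.025 m and angle between tray's own z axis and vertical below 0.2 rad), for 0.1 s.
At the end, for the whole second after the job is handed in: Exactly four clips lie in the tray (tray and clips weigh so on the scale), every other clip in the box; the tray stands flat (0.06 rad) and still on the pan, within 25 mm of its centre; the tape stands upright (0.15 rad) on the bench, at least 100 mm from the scale's centre, all at rest (((x of clip1 in the frame of tray between -0.056 and 0.056 m and y of clip1 in the frame of tray between -0.056 and 0.056 m and z of clip1 in the frame of tray between -0.003 and 0.028 m) or (x of clip1 in the frame of box between -0.056 and 0.056 m and y of clip1 in the frame of box between -0.044 and 0.044 m and z of clip1 in the frame of box between -0.003 and 0.045 m)) and ((x of clip2 in the frame of tray between -0.056 and 0.056 m and y of clip2 in the frame of tray between -0.056 and 0.056 m and z of clip2 in the frame of tray between -0.003 and 0.028 m) or (x of clip2 in the frame of box between -0.056 and 0.056 m and y of clip2 in the frame of box between -0.044 and 0.044 m and z of clip2 in the frame of box between -0.003 and 0.045 m)) and ((x of clip3 in the frame of tray between -0.056 and 0.056 m and y of clip3 in the frame of tray between -0.056 and 0.056 m and z of clip3 in the frame of tray between -0.003 and 0.028 m) or (x of clip3 in the frame of box between -0.056 and 0.056 m and y of clip3 in the frame of box between -0.044 and 0.044 m and z of clip3 in the frame of box between -0.003 and 0.045 m)) and ((x of clip4 in the frame of tray between -0.056 and 0.056 m and y of clip4 in the frame of tray between -0.056 and 0.056 m and z of clip4 in the frame of tray between -0.003 and 0.028 m) or (x of clip4 in the frame of box between -0.056 and 0.056 m and y of clip4 in the frame of box between -0.044 and 0.044 m and z of clip4 in the frame of box between -0.003 and 0.045 m)) and ((x of clip5 in the frame of tray between -0.056 and 0.056 m and y of clip5 in the frame of tray between -0.056 and 0.056 m and z of clip5 in the frame of tray between -0.003 and 0.028 m) or (x of clip5 in the frame of box between -0.056 and 0.056 m and y of clip5 in the frame of box between -0.044 and 0.044 m and z of clip5 in the frame of box between -0.003 and 0.045 m)) and ((x of clip6 in the frame of tray between -0.056 and 0.056 m and y of clip6 in the frame of tray between -0.056 and 0.056 m and z of clip6 in the frame of tray between -0.003 and 0.028 m) or (x of clip6 in the frame of box between -0.056 and 0.056 m and y of clip6 in the frame of box between -0.044 and 0.044 m and z of clip6 in the frame of box between -0.003 and 0.045 m)) and ((x of clip7 in the frame of tray between -0.056 and 0.056 m and y of clip7 in the frame of tray between -0.056 and 0.056 m and z of clip7 in the frame of tray between -0.003 and 0.028 m) or (x of clip7 in the frame of box between -0.056 and 0.056 m and y of clip7 in the frame of box between -0.044 and 0.044 m and z of clip7 in the frame of box between -0.003 and 0.045 m)) and height (world z) of tape below 0.008 m and angle between tape's own z axis and vertical below 0.15 rad and horizontal distance between tape and scale above 0.1 m and horizontal distance between tape and box above 0.06 m and linear speed of each of tape, clip1, clip2, clip3, clip4, clip5, clip6, clip7, tray below 0.02 m/s and contact force between tray and scale between 1.8639 and 2.0601 N and horizontal distance between tray and scale_pan below 0.025 m and z of tray in the frame of scale_pan between -0.003 and 0.004 m and angle between tray's own z axis and vertical below 0.06 rad); the robot touches nothing.
It fails at once if the tray is tipped by more than 0.35 rad (20 degrees) (angle between tray's own z axis and vertical above 0.35 rad).
It fails at once if the jar is displaced by more than 30 mm (distance of jar from where it was at the start of the episode above 0.03 m).
It fails at once if the ink bottle is displaced by more than 30 mm (distance of ink_bottle from where it was at the start of the episode above 0.03 m).
Of clip1, clip2, clip3, clip4, clip5, clip6, clip7 only 5 to 7 are there at a start; the rules pass over those that are not, and their reading is None.
At some moment in a run one of clip1, clip2, clip3, clip4, clip5, clip6, clip7, tape may be knocked a few centimetres aside while the robot is not near it.
It also fails if it takes over 210 s, if anything falls off the work surface, if the arm or the gripper's body presses on something with over 40 N, if the wrist force passes 120 N, or if a joint passes its speed limit or range.

## Working session

There is one attempt and no reset: what is moved stays moved. The work goes in short steps, Python scripts to look and compute and a tool call to move; the robot and the scene stay as the last step left them, time stands still between calls to the robot, and variables do not carry over. Pictures are saved under pics/ and viewed, at most 16 in all, crops included, and the job is handed in when it is done.

Besides the shell and the picture viewer there is one more tool, called after "Emit:" as name(argument=value, ...), one argument or row to a line, values as JSON. arm_command: Moves the arm, as the interface text tells. Its arguments: {"type":"object","properties":{"rows":{"type":"array"},"squeeze":{"type":"number"}},"required":["rows"]}

```bash
mkdir -p pics; ls
cat > h.py <<'E'
import numpy as np, cv2
from workcell import manip
def cam(name):
    s=manip.state(); im,d=manip.camera(name); ci=manip.camera_info(name)
    if 'T_tool_cam' in ci:
        T=np.eye(4);T[:3,:3]=np.array(s['ee_rot']);T[:3,3]=s['eef_pos'];M=T@np.array(ci['T_tool_cam'])
    else:
        M=np.eye(4);M[:3,:3]=np.array(ci['orientation']);M[:3,3]=ci['position']
    return im,d,ci,M
def rays(ci,uv):
    uv=np.asarray(uv,float).reshape(-1,1,2)
    K=np.array([[ci['fx'],0,ci['cx']],[0,ci['fy'],ci['cy']],[0,0,1.]])
    p=cv2.undistortPoints(uv,K,np.array([ci['k1'],0,0,0,0.])).reshape(-1,2)
    return np.c_[p[:,0],-p[:,1],-np.ones(len(p))]
def onz(ci,M,uv,z):
    r=rays(ci,uv)@M[:3,:3].T; o=M[:3,3]
    return o+r*((z-o[2])/r[:,2])[:,None]
def cloud(ci,M,d):
    h,w=d.shape; u,v=np.meshgrid(np.arange(w),np.arange(h))
    r=rays(ci,np.c_[u.ravel(),v.ravel()])
    P=(r*d.ravel()[:,None])@M[:3,:3].T+M[:3,3]
    P[d.ravel()==0]=np.nan
    return P.reshape(h,w,3)
E
python3 - <<'E'
from h import *
for n in ('top','scene'):
    im,d,ci,M=cam(n); np.savez(f'{n}0.npz',im=im,d=d,M=M)
    print(n,ci)
    cv2.imwrite(f'pics/{n}0.png',cv2.resize(im[:,:,::-1],(768,576),interpolation=cv2.INTER_CUBIC))
print(manip.state())
E
```

```text
pics
top {'fx': 432.09860630494796, 'fy': 432.09860630494796, 'cx': 260.0914932679804, 'cy': 195.11240043770755, 'k1': -0.026009532017180793, 'position': array([0.40487021, 0.01981164, 1.86655277]), 'orientation': array([[ 0.01694922,  0.99841559, -0.05365653],
       [-0.99961364,  0.01810305,  0.02109142],
       [ 0.02202935,  0.05327832,  0.99833668]])}
scene {'fx': 474.2182353828465, 'fy': 474.2182353828465, 'cx': 251.9500286821557, 'cy': 193.87053377518333, 'k1': 0.044355793134044245, 'position': array([-0.82033668, -0.65469674,  0.93608202]), 'orientation': array([[ 0.44069864,  0.45400813, -0.77437802],
       [-0.89764382,  0.21856201, -0.38270906],
       [-0.00450341,  0.86377501,  0.50385757]])}
{'time': 0.1, 'qpos': array([ 9.70898801e-01,  1.58996738e-01,  1.59811712e+00, -2.41089723e-05,
        1.38619930e+00, -2.10113425e-01]), 'joint_vel': array([ 0.00075811,  0.00075323, -0.00198147, -0.00109666,  0.00078379,
        0.00152404]), 'joint_torque': array([-8.10026631e-05, -3.96989787e+01, -3.32338071e+01, -2.89158552e-04,
        4.17354822e-03, -3.27454757e-05]), 'eef_pos': array([0.21821159, 0.5313949 , 0.23040392]), 'ee_rot': array([[-9.24992650e-01,  3.79983804e-01, -9.51762875e-04],
       [ 3.79984848e-01,  9.24991600e-01, -1.43347253e-03],
       [ 3.35676321e-04, -1.68760702e-03, -9.99998520e-01]]), 'force': array([ 0.36526736,  0.72897407, -0.71347251]), 'wrist_torque': array([ 0.03752251,  0.00614188, -0.03168915]), 'grasp_force': 0.0, 'finger_gap': 0.08556982463521803}
```

View pics/top0.png

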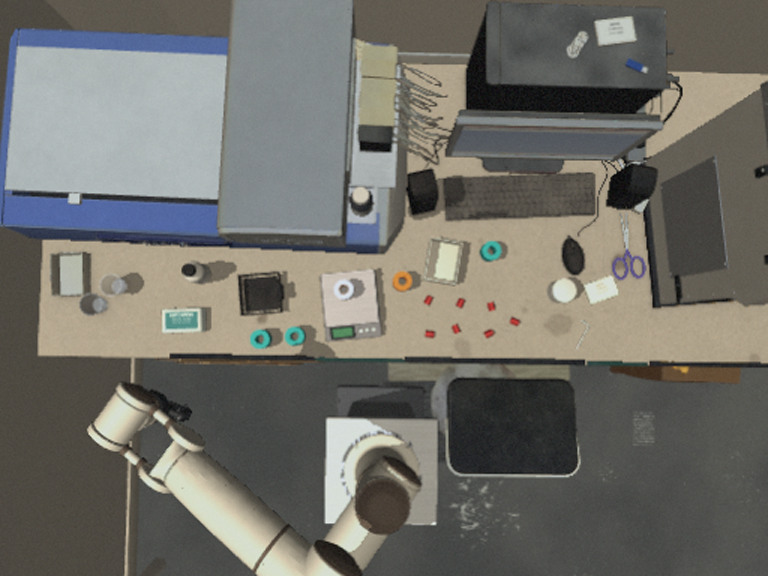

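View pics/scene0.png

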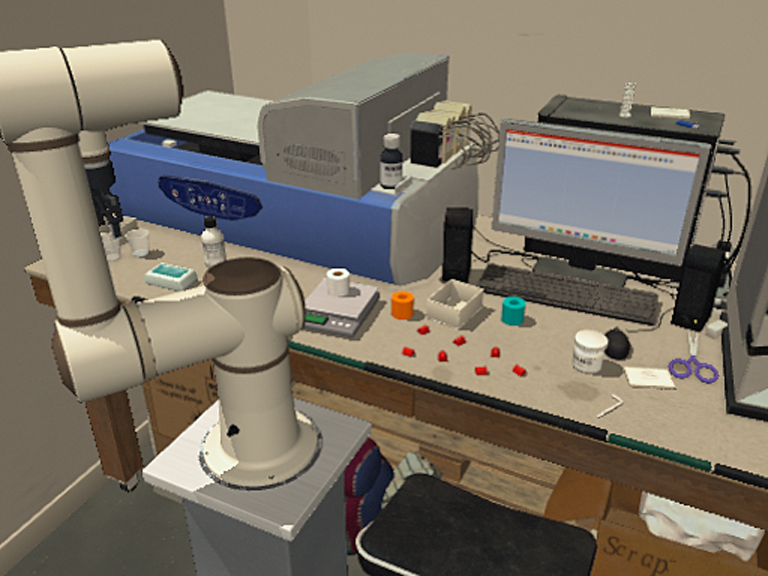

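The pictures show seven red clips, in the top view at about (429,300), (461,303), (491,306), (515,321), (489,333), (456,328) and (430,334). The tray is at (262,293), the scale at (352,300) with the white tape at (344,289), the box at (444,260), the jar at (565,290) and the ink bottle at (193,271).

Run:
```python
from h import *
z=np.load('top0.npz'); ci=manip.camera_info('top'); im,d,M=z['im'],z['d'],z['M']
np.set_printoptions(precision=4,suppress=True)
P=cloud(ci,M,d)
f=im.astype(int); m=((f[...,0]>120)&(f[...,1]<80)&(f[...,2]<80)).astype(np.uint8)
n,l,st,c=cv2.connectedComponentsWithStats(m)
for i in range(1,n):
    if st[i,4]>8:
        ys,xs=np.where(l==i); r=cv2.minAreaRect(np.c_[xs,ys].astype(np.float32))
        print('clip',c[i],st[i,4],onz(ci,M,c[i],.008)[0],r[1:])
for nm,uv in dict(tape=(344,289),pan=(335,310),tray=(262,293),box=(444,260),orange=(402,281),jar=(565,290),ink=(193,271),bench=(450,315),turq1=(261,339),turq2=(295,336)).items():
    u,v=np.array(uv)/1.5; print(nm,P[int(v),int(u)])
m=((P[...,2]>.015)&(P[...,0]>.35)&(P[...,0]<.62)&(abs(P[...,1])<.75)).astype(np.uint8)
n,l,st,c=cv2.connectedComponentsWithStats(m)
for i in range(1,n):
    if st[i,4]>80:
        ys,xs=np.where(l==i); q=P[ys,xs]; r=cv2.minAreaRect((q[:,:2]*1000).astype(np.float32)); print(np.round(c[i]*1.5),st[i,4],'zmax',np.nanpercentile(q[:,2],97),r)
print(manip.camera_info('wrist'))
```

```text
clip [285.15 199.65] 20 [ 0.4871 -0.1278  0.008 ] ((3.5777084827423096, 4.472135543823242), 26.56505012512207)
clip [306.5294 201.3529] 17 [ 0.4814 -0.2204  0.008 ] ((3.130495071411133, 4.4721360206604), 26.56505012512207)
clip [326.8235 203.7647] 17 [ 0.4726 -0.3085  0.008 ] ((4.427187919616699, 3.1622774600982666), 71.56504821777344)
clip [342.8947 214.    ] 19 [ 0.4295 -0.3787  0.008 ] ((4.0, 4.0), 90.0)
clip [303.5294 218.6471] 17 [ 0.4067 -0.2083  0.008 ] ((4.4721360206604, 3.130495071411133), 63.43495178222656)
clip [286.0588 222.4118] 17 [ 0.3892 -0.1331  0.008 ] ((3.0, 4.0), 90.0)
clip [325.4737 222.    ] 19 [ 0.3938 -0.3033  0.008 ] ((3.395498752593994, 5.093247413635254), 75.96376037597656)
tape [0.5139 0.113  0.0394]
pan [0.454  0.1365 0.0483]
tray [0.4985 0.3503 0.008 ]
box [ 0.6039 -0.1738  0.0032]
orange [ 0.5412 -0.0534 -0.0023]
jar [ 0.519  -0.5042  0.0717]
ink [0.5476 0.5086 0.1512]
bench [ 0.4438 -0.1938 -0.0025]
turq1 [ 0.3655  0.3488 -0.0043]
turq2 [ 0.3758  0.2541 -0.0018]
[280. 240.] 1816 zmax 0.4870164179635069 ((609.3530883789062, 346.53668212890625), (707.083
[... 955 characters left out ...]
177734375, 565.4326171875), (67.99272918701172, 119.42259216308594), 3.4225993156433105)
[295. 336.] 129 zmax 0.05787675438785819 ((375.9093017578125, 245.57852172851562), (51.90407180786133, 51.895416259765625), 64.5434799194336)
[261. 337.] 111 zmax 0.058668296908168396 ((372.0341491699219, 342.2258605957031), (54.09547805786133, 40.84196472167969), 84.0534439086914)
{'fx': 301.73946102236744, 'fy': 301.73946102236744, 'cx': 257.3821485328334, 'cy': 189.75308518007898, 'k1': -0.049644291044697364, 'T_tool_cam': array([[ 0.001 ,  0.9581,  0.2864,  0.073 ],
       [ 1.    , -0.001 , -0.0001,  0.0008],
       [ 0.0001,  0.2864, -0.9581, -0.1424],
       [ 0.    ,  0.    ,  0.    ,  1.    ]])}
```

Emit:
arm_command(
  rows=[
    [0,0,0,0,0,-7.45,0],
    [0,0,0,0,0,-7.45,0],
    [0,0,0,0,0,-7.45,0],
    [-33,-47,0,0,0,0,0],
    [-33,-47,0,0,0,0,0],
    [-33,-47,0,0,0,0,0],
    [-33,-47,0,0,0,0,0],
    [-33,-47,0,0,0,0,0],
    [-33,-47,0,0,0,0,0],
    [0,0,0,0,0,0,0],
  ],
)

```text
time: 1.35
eef_pos: [0.4182, 0.247, 0.231]
ee_rot: [[-1.0, 0.006, -0.0], [0.006, 1.0, -0.001], [0.0, -0.001, -1.0]]
force: [-0.5, -0.1, -0.3]
finger_gap: 0.0852
grasp_force: 0.0
```

Run:
```python
from h import *
im,d,ci,M=cam('wrist'); np.savez('w1.npz',im=im,d=d,M=M)
g=np.clip(im[:,:,::-1].astype(float)/255,0,1)**0.6*255
cv2.imwrite('pics/w1.png',cv2.resize(g.astype(np.uint8),(768,576),interpolation=cv2.INTER_CUBIC))
s=manip.state(); print(s['eef_pos'],s['ee_rot'],s['qpos'])
```

```text
[0.4170614  0.24867148 0.23091491] [[-9.99994015e-01  3.32766457e-03 -9.46977036e-04]
 [ 3.32763064e-03  9.99994463e-01  3.73964436e-05]
 [ 9.47096235e-04  3.42450300e-05 -9.99999551e-01]] [ 2.87950015e-01 -7.66811116e-02  1.84022526e+00  3.10482557e-04
  1.37894588e+00 -1.27957800e+00]
```

View pics/w1.png

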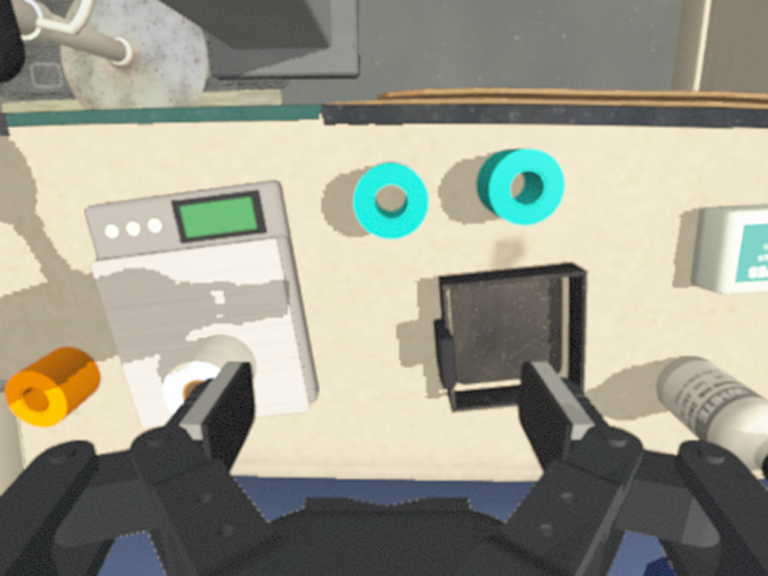

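The tray is at (440–585, 265–410) and its tab is on the left wall (445,350), which is the world −y side. The tape is at (190,385) on the pan.

Emit:
arm_command(
  rows=[
    [0,-56,3,0,0,0,0],
    [0,-56,3,0,0,0,0],
    [0,-56,3,0,0,0,0],
    [0,-56,3,0,0,0,0],
    [0,-56,3,0,0,0,0.4],
    [0,-56,3,0,0,0,0.4],
    [0,-56,3,0,0,0,0.4],
    [0,-56,3,0,0,0,0.4],
    [0,-52,6,0,0,0,0.4],
    [0,0,0,0,0,0,0.4],
  ],
)

```text
time: 2.65
eef_pos: [0.4167, -0.2513, 0.2005]
ee_rot: [[-1.0, 0.002, -0.001], [0.002, 1.0, 0.001], [0.001, 0.001, -1.0]]
force: [0.6, 0.3, 0.7]
finger_gap: 0.0513
grasp_force: 0.0
```

```bash
cat >> h.py <<'E'
np.set_printoptions(precision=4,suppress=True)
def clips(im,ci,M,zp=.010,show=None):
    f=im.astype(int); m=((f[...,0]>90)&(f[...,1]<.45*f[...,0])&(f[...,2]<.45*f[...,0])).astype(np.uint8)
    n,l,st,c=cv2.connectedComponentsWithStats(m); out=[]
    for i in range(1,n):
        if st[i,4]<60: continue
        ys,xs=np.where(l==i); q=onz(ci,M,np.c_[xs,ys],zp)[:,:2]
        r=cv2.minAreaRect((q*1000).astype(np.float32)); (a,b),ang=r[1],r[2]
        if b>a: ang+=90
        out.append((np.array(r[0])/1000,ang%180,max(a,b),min(a,b),st[i,4],c[i]*1.5))
    return out
E
python3 - <<'E'
from h import *
im,d,ci,M=cam('wrist'); np.savez('w2.npz',im=im,d=d,M=M)
big=cv2.resize(im[:,:,::-1],(768,576),interpolation=cv2.INTER_CUBIC)
cv2.imwrite('pics/w2.png',big)
for o in clips(im,ci,M): print(*o)
s=manip.state(); print(s['eef_pos'],s['ee_rot'],s['qpos'],s['finger_gap'])
# tray from w1
z=np.load('w1.npz'); q=onz(ci,z['M'],np.array([(440,272),(585,266),(452,410)])/1.5,.032); print(q)
E
```

```text
[ 0.3967 -0.3013] 119.3420295715332 25.59235191345215 18.447917938232422 368 [317.7799 223.875 ]
[ 0.3922 -0.1308] 90.19077496230602 25.749595642089844 18.937801361083984 357 [547.105  218.0714]
[ 0.4095 -0.2073] 24.96628761291504 25.512062072753906 18.82221794128418 359 [443.4986 240.2883]
[ 0.4311 -0.3742] 66.93067169189453 25.717899322509766 19.103952407836914 340 [224.6029 269.5015]
[ 0.4743 -0.306 ] 16.977170944213867 26.164213180541992 19.180925369262695 320 [315.15   321.7547]
[ 0.4826 -0.2201] 155.8206787109375 25.777400970458984 18.580188751220703 304 [424.7812 331.3865]
[ 0.4881 -0.1295] 152.60244369506836 24.80944061279297 19.169513702392578 297 [537.4697 337.4646]
[ 0.5326 -0.0508] 123.02749633789062 57.973365783691406 47.433753967285156 1010 [620.2975 387.5777]
[ 0.568 -0.021] 100.09119319915771 23.903949737548828 23.773391723632812 240 [650.625  422.2375]
[ 0.4169 -0.2496  0.2006] [[-1.      0.0003 -0.0009]
 [ 0.0003  1.      0.0018]
 [ 0.0009  0.0018 -1.    ]] [-0.7893 -0.0488  1.8748  0.0006  1.3175 -2.3599] 0.05114482992183934
[[0.4374 0.2897 0.032 ]
 [0.4329 0.4037 0.032 ]
 [0.5607 0.3038 0.032 ]]
```

View pics/w2.png

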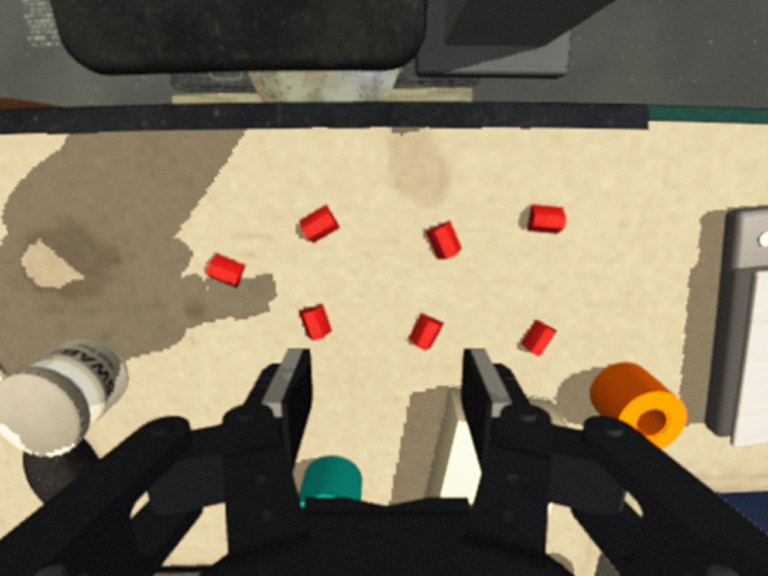

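The seven clips are clear in the wrist view and agree with the top view to about 3 mm, and their sizes come out right (25 × 19 mm). Clip B at (547,218) comes first.

Emit:
arm_command(
  rows=[
    [12.5,59.3,20,0,0,0,0.4],
    [12.5,59.3,20,0,0,0,0.4],
    [0,0,50,0,0,0,0.4],
    [0,0,50,0,0,0,0.4],
    [0,0,40,0,0,0,0.4],
    [0,0,16.5,0,0,0,0.4],
    [0,0,0,0,0,0,0.4],
    [0,0,0,0,0,0,1],
    [0,0,0,0,0,0,1],
    [0,0,0,0,0,0,1],
  ],
  squeeze=30,
)

```text
time: 3.95
eef_pos: [0.3933, -0.1341, 0.007]
ee_rot: [[-1.0, -0.0, 0.002], [-0.0, 1.0, -0.001], [-0.002, -0.001, -1.0]]
force: [-0.9, 3.2, 7.0]
finger_gap: 0.0224
grasp_force: 29.8
```

```bash
cat >> h.py <<'E'
def plan(x,y,z,psi):
    s=manip.state(); R=np.array(s['ee_rot']); cur=np.degrees(np.arctan2(R[1,1],R[0,1]))
    t=(psi-cur+180)%360-180; d=np.array([x,y,z])-s['eef_pos']; p=np.radians(psi)
    print('at',np.array(s['eef_pos']),'yaw %.1f gap %.4f grip %.1f q6 %.2f'%(cur,s['finger_gap'],s['grasp_force'],s['qpos'][5]))
    print(' turn tool z %.1f, then shift mm'%-t,np.round(1000*np.array([-np.sin(p)*d[0]+np.cos(p)*d[1],np.cos(p)*d[0]+np.sin(p)*d[1],-d[2]]),1))
E
python3 - <<'E'
from h import *
plan(.47,.33,.02,90)
# tray geometry from w1 depth
z=np.load('w1.npz'); ci=manip.camera_info('wrist'); P=cloud(ci,z['M'],z['d']).reshape(-1,3)
k=(P[:,0]>.4)&(P[:,0]<.6)&(P[:,1]>.25)&(P[:,1]<.45)&(P[:,2]>.024)&(P[:,2]<.07)
print(cv2.minAreaRect((P[k,:2]*1000).astype(np.float32)),k.sum())
t=k&(P[:,2]>.047); print('tab',t.sum(),P[t].mean(0),P[t].min(0),P[t].max(0),cv2.minAreaRect((P[t,:2]*1000).astype(np.float32)))
k=(P[:,0]>.45)&(P[:,0]<.6)&(P[:,1]>.05)&(P[:,1]<.17)&(P[:,2]>.075)&(P[:,2]<.1)
print('tape',k.sum(),P[k].mean(0),P[k].min(0),P[k].max(0))
E
```

```text
at [ 0.3933 -0.1341  0.007 ] yaw 90.0 gap 0.0224 grip 29.8 q6 -2.19
 turn tool z 0.0, then shift mm [-76.7 464.1 -13. ]
((475.5, 335.177734375), (169.45082092285156, 150.78115844726562), 7.246700763702393) 1826
tab 481 [0.4864 0.2881 0.0528] [0.4006 0.2505 0.0472] [0.5269 0.3031 0.0563] ((461.8680419921875, 279.9896240234375), (134.49769592285156, 20.387752532958984), 18.96234893798828)
tape 815 [0.4983 0.1074 0.0878] [0.4849 0.0871 0.0751] [0.5264 0.1314 0.0922]
```

Emit:
arm_command(
  rows=[
    [0,0,-60,0,0,0,1],
    [0,0,-60,0,0,0,1],
    [0,45,-25,0,0,0,1],
    [-9,58,0,0,0,0,1],
    [-9,58,0,0,0,0,1],
    [-9,58,0,0,0,0,1],
    [-9,58,0,0,0,0,1],
    [-9,58,0,0,0,0,1],
    [-9,58,0,0,0,0,1],
    [-9,58,0,0,0,0,1],
  ],
)

```text
time: 5.2
eef_pos: [0.4554, 0.3192, 0.1513]
ee_rot: [[-1.0, -0.0, 0.001], [-0.0, 1.0, 0.0], [-0.001, 0.0, -1.0]]
force: [0.9, -0.6, 0.5]
finger_gap: 0.0224
grasp_force: 29.8
```

Emit:
arm_command(
  rows=[
    [-11,58,10,0,0,0,1],
    [0,0,55,0,0,0,1],
    [0,0,45,0,0,0,1],
    [0,0,10,0,0,0,1],
    [0,0,0,0,0,0,1],
    [0,0,0,0,0,0,0.55],
    [0,0,0,0,0,0,0.55],
    [0,0,-60,0,0,0,0.55],
    [0,0,-60,0,0,0,0.4],
    [0,0,0,0,0,0,0.4],
  ],
)

```text
time: 6.45
eef_pos: [0.4703, 0.3773, 0.1587]
ee_rot: [[-1.0, -0.0, 0.013], [-0.0, 1.0, 0.007], [-0.013, 0.007, -1.0]]
force: [0.7, -0.8, -0.2]
finger_gap: 0.0513
grasp_force: 0.0
```

Run:
```python
from h import *
plan(.488,-.1295,.007,-27)
im,d,ci,M=cam('top')
r=im[150:235,140:360]; cv2.imwrite('pics/t2.png',cv2.resize(r[:,:,::-1],None,fx=3.5,fy=3.5,interpolation=cv2.INTER_CUBIC))
```

```text
at [0.4703 0.3773 0.1587] yaw 90.0 gap 0.0513 grip 0.0 q6 -1.10
 turn tool z 117.0, then shift mm [-443.6  245.8  151.7]
```

View pics/t2.png

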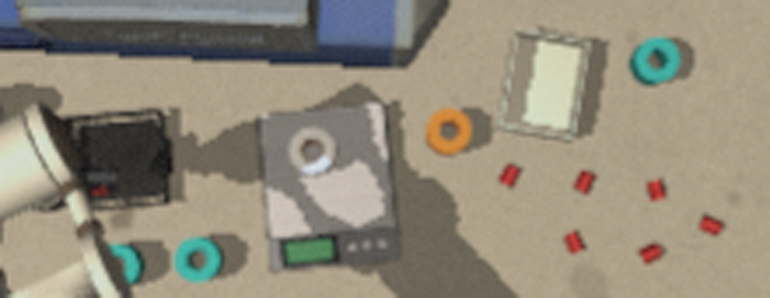

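Clip B is in the tray at (100,190) and the other six clips are undisturbed. Clip G comes next.

Emit:
arm_command(
  rows=[
    [0,0,0,0,0,10.6,0.4],
    [0,0,0,0,0,10.6,0.4],
    [0,0,0,0,0,10.6,0.4],
    [0,0,0,0,0,10.6,0.4],
    [0,0,0,0,0,10.6,0.4],
    [0,0,0,0,0,10.6,0.4],
    [0,0,0,0,0,10.6,0.4],
    [0,0,0,0,0,10.6,0.4],
    [0,0,0,0,0,10.6,0.4],
    [0,0,0,0,0,10.6,0.4],
  ],
)

```text
time: 7.75
eef_pos: [0.4651, 0.3745, 0.149]
ee_rot: [[0.281, 0.96, -0.002], [0.96, -0.281, -0.001], [-0.002, -0.002, -1.0]]
force: [-0.9, -0.8, -1.0]
finger_gap: 0.0511
grasp_force: 0.0
```

Emit:
arm_command(
  rows=[
    [0,0,0,0,0,10.6,0.4],
    [-49,27,0,0,0,0,0.4],
    [-49,27,0,0,0,0,0.4],
    [-49,27,0,0,0,0,0.4],
    [-49,27,0,0,0,0,0.4],
    [-49,27,0,0,0,0,0.4],
    [-49,27,0,0,0,0,0.4],
    [-49,27,0,0,0,0,0.4],
    [-49,27,0,0,0,0,0.4],
    [-49,27,0,0,0,0,0.4],
  ],
)

```text
time: 9.0
eef_pos: [0.485, -0.1295, 0.1495]
ee_rot: [[0.448, 0.894, -0.002], [0.894, -0.448, 0.001], [0.0, -0.002, -1.0]]
force: [1.3, -0.1, -0.5]
finger_gap: 0.0509
grasp_force: 0.0
```

Run:
```python
from h import *
plan(.488,-.1295,.007,-27)
```

```text
at [ 0.485  -0.1295  0.1495] yaw -26.6 gap 0.0509 grip 0.0 q6 -0.04
 turn tool z 0.4, then shift mm [  1.3   2.7 142.5]
```

Emit:
arm_command(
  rows=[
    [1,3,60,0,0,0,0.4],
    [0,0,55,0,0,0,0.4],
    [0,0,27,0,0,0,0.4],
    [0,0,0,0,0,0,0.4],
    [0,0,0,0,0,0,1],
    [0,0,0,0,0,0,1],
    [0,0,0,0,0,0,1],
    [0,0,-50,0,0,0,1],
    [0,0,-60,0,0,0,1],
    [0,0,-32,0,0,0,1],
  ],
)

```text
time: 10.25
eef_pos: [0.4907, -0.1292, 0.1547]
ee_rot: [[0.447, 0.894, 0.005], [0.894, -0.447, -0.003], [-0.0, 0.006, -1.0]]
force: [1.1, -0.4, -0.7]
finger_gap: 0.0225
grasp_force: 29.5
```

Emit:
arm_command(
  rows=[
    [52,-22,0,0,0,0,1],
    [52,-22,0,0,0,0,1],
    [52,-22,0,0,0,0,1],
    [52,-22,0,0,0,0,1],
    [52,-22,0,0,0,0,1],
    [52,-22,0,0,0,0,1],
    [52,-22,0,0,0,0,1],
    [52,-22,0,0,0,0,1],
    [50,-20,0,0,0,0,1],
    [0,0,0,0,0,0,1],
  ],
)

```text
time: 11.5
eef_pos: [0.5217, 0.3793, 0.1507]
ee_rot: [[0.444, 0.896, 0.001], [0.896, -0.444, 0.001], [0.001, 0.0, -1.0]]
force: [-1.0, -0.6, -1.2]
finger_gap: 0.0222
grasp_force: 29.5
```

Run:
```python
from h import *
plan(.525,.375,.035,-27)
```

```text
at [0.5217 0.3793 0.1507] yaw -26.3 gap 0.0222 grip 29.5 q6 0.90
 turn tool z 0.7, then shift mm [ -2.4   4.9 115.7]
```

Emit:
arm_command(
  rows=[
    [-7,-4,60,0,0,0,1],
    [0,0,45,0,0,0,1],
    [0,0,11,0,0,0,1],
    [0,0,0,0,0,0,1],
    [0,0,0,0,0,0,0.6],
    [0,0,0,0,0,0,0.6],
    [0,0,-60,0,0,0,0.5],
    [0,0,-55,0,0,-2.4,0.4],
  ],
)

```text
time: 12.5
eef_pos: [0.5159, 0.3716, 0.152]
ee_rot: [[0.409, 0.913, 0.001], [0.913, -0.409, 0.0], [0.001, 0.001, -1.0]]
force: [1.1, 0.2, 0.1]
finger_gap: 0.051
grasp_force: 0.0
```

Emit:
arm_command(
  rows=[
    [-56,21,0,0,0,0,0.4],
    [-56,21,0,0,0,0,0.4],
    [-56,21,0,0,0,0,0.4],
    [-56,21,0,0,0,0,0.4],
    [-56,21,0,0,0,0,0.4],
    [-56,21,0,0,0,0,0.4],
    [-56,21,0,0,0,0,0.4],
    [-56,21,0,0,0,0,0.4],
    [-56,22,0,0,0,0,0.4],
    [-54,22,0,0,0,0,0.4],
  ],
)

```text
time: 13.75
eef_pos: [0.4807, -0.2269, 0.1511]
ee_rot: [[0.41, 0.912, 0.002], [0.912, -0.41, -0.002], [-0.001, 0.003, -1.0]]
force: [1.4, -0.9, -0.3]
finger_gap: 0.0513
grasp_force: 0.0
```

Run:
```python
from h import *
plan(.4826,-.2201,.007,-24)
im,d,ci,M=cam('top')
f=im.astype(int); m=((f[...,0]>110)&(f[...,1]<80)&(f[...,2]<80)).astype(np.uint8)
n,l,st,c=cv2.connectedComponentsWithStats(m)
for i in range(1,n):
    if st[i,4]>5: print('clip',c[i],st[i,4],onz(ci,M,c[i],.008)[0])
r=im[150:235,140:360]; cv2.imwrite('pics/t3.png',cv2.resize(r[:,:,::-1],None,fx=3.5,fy=3.5,interpolation=cv2.INTER_CUBIC))
```

```text
at [ 0.4807 -0.2269  0.1511] yaw -24.2 gap 0.0513 grip 0.0 q6 -0.25
 turn tool z -0.2, then shift mm [  7.   -1.  144.1]
clip [168.1667 190.5556] 18 [0.5172 0.3758 0.008 ]
clip [167.7273 202.5   ] 22 [0.4658 0.3762 0.008 ]
clip [355.1429 211.8571] 7 [ 0.4397 -0.4319  0.008 ]
clip [304.1667 217.5   ] 6 [ 0.4116 -0.211   0.008 ]
```

Emit:
arm_command(
  rows=[
    [7,-1,60,0,0,0,0.4],
    [0,0,55,0,0,0,0.4],
    [0,0,29,0,0,0,0.4],
    [0,0,0,0,0,0,0.4],
    [0,0,0,0,0,0,1],
    [0,0,0,0,0,0,1],
    [0,0,0,0,0,0,1],
    [0,0,-50,0,0,0,1],
    [0,0,-60,0,0,0,1],
    [0,0,-34,0,0,0,1],
  ],
)

```text
time: 15.05
eef_pos: [0.484, -0.2187, 0.1543]
ee_rot: [[0.41, 0.912, 0.005], [0.912, -0.41, -0.004], [-0.002, 0.006, -1.0]]
force: [0.7, -0.2, 0.4]
finger_gap: 0.0223
grasp_force: 29.7
```

Emit:
arm_command(
  rows=[
    [54,-19,0,0,0,0,1],
    [54,-19,0,0,0,0,1],
    [54,-19,0,0,0,0,1],
    [54,-19,0,0,0,0,1],
    [54,-19,0,0,0,0,1],
    [54,-19,0,0,0,0,1],
    [54,-19,0,0,0,0,1],
    [54,-19,0,0,0,0,1],
    [53,-19,0,0,0,0,1],
    [51,-19,0,0,0,0,1],
  ],
)

```text
time: 16.3
eef_pos: [0.529, 0.3513, 0.1509]
ee_rot: [[0.409, 0.912, 0.002], [0.912, -0.409, 0.001], [0.001, 0.002, -1.0]]
force: [1.6, 0.0, 0.8]
finger_gap: 0.0226
grasp_force: 29.7
```

Run:
```python
from h import *
plan(.526,.347,.035,-24)
```

```text
at [0.529  0.3513 0.1509] yaw -24.2 gap 0.0226 grip 29.7 q6 0.82
 turn tool z -0.2, then shift mm [ -5.2  -1.  115.9]
```

Emit:
arm_command(
  rows=[
    [-5,-2,60,0,0,0,1],
    [0,0,45,0,0,0,1],
    [0,0,11,0,0,0,1],
    [0,0,0,0,0,0,1],
    [0,0,0,0,0,0,0.6],
    [0,0,0,0,0,0,0.6],
    [0,0,-60,0,0,0,0.5],
    [0,0,-56,0,0,-9.8,0.4],
    [0,0,0,0,0,-9.8,0.4],
    [0,0,0,0,0,-9.8,0.4],
  ],
)

```text
time: 17.55
eef_pos: [0.526, 0.3458, 0.1523]
ee_rot: [[-0.096, 0.995, 0.004], [0.995, 0.096, 0.002], [0.001, 0.004, -1.0]]
force: [-1.0, -0.3, -0.7]
finger_gap: 0.0511
grasp_force: 0.0
```

```bash
cat >> h.py <<'E'
def topclips():
    im,d,ci,M=cam('top')
    f=im.astype(int); m=((f[...,0]>100)&(f[...,1]<.5*f[...,0])&(f[...,2]<.45*f[...,0])).astype(np.uint8)
    n,l,st,c=cv2.connectedComponentsWithStats(m)
    for i in range(1,n):
        p=onz(ci,M,c[i],.008)[0]
        if st[i,4]>5 and .3<p[0]<.65 and st[i,4]<60: print('clip',c[i],st[i,4],p)
    return im
E
python3 - <<'E'
from h import *
topclips()
plan(.4095,-.2073,.007,25)
E
```

```text
clip [175.3529 188.5294] 17 [0.5265 0.3452 0.008 ]
clip [168.4545 203.4545] 11 [0.4618 0.373  0.008 ]
clip [327.1111 204.    ] 18 [ 0.4716 -0.3097  0.008 ]
clip [354.2105 211.4737] 19 [ 0.4413 -0.4278  0.008 ]
clip [303.6471 218.8824] 17 [ 0.4057 -0.2088  0.008 ]
clip [325.6316 221.9474] 19 [ 0.394 -0.304  0.008]
at [0.5256 0.3457 0.1515] yaw 5.8 gap 0.0513 grip 0.0 q6 0.29
 turn tool z -19.2, then shift mm [-452.1 -338.9  144.5]
```

Emit:
arm_command(
  rows=[
    [0,0,0,0,0,-9.6,0.4],
    [0,0,0,0,0,-9.6,0.4],
    [-45,-34,0,0,0,0,0.4],
    [-45,-34,0,0,0,0,0.4],
    [-45,-34,0,0,0,0,0.4],
    [-45,-34,0,0,0,0,0.4],
    [-45,-34,0,0,0,0,0.4],
    [-45,-34,0,0,0,0,0.4],
    [-45,-34,0,0,0,0,0.4],
    [-45,-34,0,0,0,0,0.4],
  ],
)

```text
time: 18.85
eef_pos: [0.4258, -0.0967, 0.1507]
ee_rot: [[-0.411, 0.912, 0.002], [0.912, 0.411, -0.001], [-0.002, 0.002, -1.0]]
force: [0.2, -0.5, -0.2]
finger_gap: 0.0513
grasp_force: 0.0
```

Emit:
arm_command(
  rows=[
    [-46,-34,0,0,0,0,0.4],
    [-46,-33,0,0,0,0,0.4],
    [0,0,30,0,0,0,0.4],
    [0,0,0,0,0,0,0.4],
  ],
)

```text
time: 19.35
eef_pos: [0.4016, -0.2057, 0.1183]
ee_rot: [[-0.41, 0.912, -0.003], [0.912, 0.41, 0.003], [0.004, -0.001, -1.0]]
force: [-0.1, 0.5, 0.1]
finger_gap: 0.0509
grasp_force: 0.0
```

Run:
```python
from h import *
plan(.4095,-.2073,.007,25)
```

```text
at [ 0.4016 -0.2057  0.1183] yaw 24.2 gap 0.0509 grip 0.0 q6 -1.17
 turn tool z -0.8, then shift mm [ -4.8   6.5 111.3]
```

Emit:
arm_command(
  rows=[
    [-5,6,60,0,0,-0.8,0.4],
    [0,0,40,0,0,0,0.4],
    [0,0,11,0,0,0,0.4],
    [0,0,0,0,0,0,0.4],
    [0,0,0,0,0,0,1],
    [0,0,0,0,0,0,1],
    [0,0,0,0,0,0,1],
    [0,0,-50,0,0,0,1],
    [0,0,-60,0,0,0,1],
    [0,0,-34,0,0,0,1],
  ],
)

```text
time: 20.6
eef_pos: [0.4119, -0.2095, 0.1571]
ee_rot: [[-0.426, 0.905, 0.005], [0.905, 0.426, -0.004], [-0.006, 0.003, -1.0]]
force: [1.3, -0.0, -0.6]
finger_gap: 0.0217
grasp_force: 29.4
```

Emit:
arm_command(
  rows=[
    [47,28,0,0,0,0,1],
    [47,28,0,0,0,0,1],
    [47,28,0,0,0,0,1],
    [47,28,0,0,0,0,1],
    [47,28,0,0,0,0,1],
    [47,29,0,0,0,0,1],
    [47,29,0,0,0,0,1],
    [47,29,0,0,0,0,1],
    [47,29,0,0,0,0,1],
    [47,29,0,0,0,0,1],
  ],
)

```text
time: 21.85
eef_pos: [0.4685, 0.3404, 0.1539]
ee_rot: [[-0.426, 0.905, 0.002], [0.905, 0.426, 0.001], [-0.0, 0.002, -1.0]]
force: [1.3, 0.2, -0.2]
finger_gap: 0.0217
grasp_force: 29.4
```

Run:
```python
from h import *
plan(.470,.340,.035,25)
```

```text
at [0.4685 0.3404 0.1539] yaw 25.2 gap 0.0217 grip 29.4 q6 -0.02
 turn tool z 0.2, then shift mm [ -1.    1.2 118.9]
```

Emit:
arm_command(
  rows=[
    [-1,1,60,0,0,0,1],
    [0,0,48,0,0,0,1],
    [0,0,11,0,0,0,1],
    [0,0,0,0,0,0,1],
    [0,0,0,0,0,0,0.6],
    [0,0,0,0,0,0,0.6],
    [0,0,-60,0,0,0,0.5],
    [0,0,-56,0,0,8.2,0.4],
    [0,0,0,0,0,0,0.4],
  ],
)

```text
time: 22.98
eef_pos: [0.4737, 0.3397, 0.1571]
ee_rot: [[-0.292, 0.956, 0.013], [0.956, 0.292, 0.006], [0.002, 0.014, -1.0]]
force: [-0.1, 0.6, -0.4]
finger_gap: 0.0514
grasp_force: 0.0
```

Emit:
arm_command(
  rows=[
    [-56,-17,0,0,0,0,0.4],
    [-56,-17,0,0,0,0,0.4],
    [-56,-17,0,0,0,0,0.4],
    [-56,-17,0,0,0,0,0.4],
    [-56,-17,0,0,0,0,0.4],
    [-56,-17,0,0,0,0,0.4],
    [-56,-17,0,0,0,0,0.4],
    [-56,-17,0,0,0,0,0.4],
    [-56,-17,0,0,0,0,0.4],
    [-57,-16,0,0,0,0,0.4],
  ],
)

```text
time: 24.22
eef_pos: [0.4716, -0.25, 0.1496]
ee_rot: [[-0.293, 0.956, 0.0], [0.956, 0.293, -0.0], [-0.0, 0.0, -1.0]]
force: [1.5, -0.2, -0.1]
finger_gap: 0.0516
grasp_force: 0.0
```

Emit:
arm_command(
  rows=[
    [-57,-17,30,0,0,0,0.4],
    [0,0,0,0,0,0,0.4],
    [0,0,0,0,0,0,0.4],
  ],
)

```text
time: 24.6
eef_pos: [0.4722, -0.3035, 0.1213]
ee_rot: [[-0.293, 0.956, -0.0], [0.956, 0.293, 0.001], [0.001, -0.0, -1.0]]
force: [0.0, -0.5, -0.3]
finger_gap: 0.0515
grasp_force: 0.0
```

Run:
```python
from h import *
plan(.4743,-.306,.007,17)
topclips()
# box from w2 and top cloud
z=np.load('top0.npz'); P=cloud(manip.camera_info('top'),z['M'],z['d']).reshape(-1,3)
k=(P[:,0]>.52)&(P[:,0]<.7)&(P[:,1]>-.26)&(P[:,1]<-.09)&(P[:,2]>.04)&(P[:,2]<.075)
print(k.sum(),cv2.minAreaRect((P[k,:2]*1000).astype(np.float32)))
```

```text
at [ 0.4722 -0.3035  0.1213] yaw 17.0 gap 0.0515 grip 0.0 q6 -1.08
 turn tool z 0.0, then shift mm [ -3.    1.2 114.3]
clip [174.9524 188.8571] 21 [0.525  0.3469 0.008 ]
clip [168.15 190.45] 20 [0.5177 0.3759 0.008 ]
clip [167.6957 202.6087] 23 [0.4654 0.3763 0.008 ]
clip [175.619  202.5714] 21 [0.4661 0.3424 0.008 ]
92 ((595.66748046875, -166.32369995117188), (90.81513977050781, 121.03912353515625), 80.52012634277344)
```

All four clips are in the tray at (0.47–0.53, 0.34–0.38). Clip E goes to the box.

Emit:
arm_command(
  rows=[
    [-3,1,60,0,0,0,0.4],
    [0,0,43,0,0,0,0.4],
    [0,0,11,0,0,0,0.4],
    [0,0,0,0,0,0,0.4],
    [0,0,0,0,0,0,1],
    [0,0,0,0,0,0,1],
    [0,0,0,0,0,0,1],
    [0,0,-50,0,0,0,1],
    [0,0,-60,0,0,0,1],
    [0,0,-34,0,0,0,1],
  ],
)

```text
time: 25.9
eef_pos: [0.4757, -0.3079, 0.1564]
ee_rot: [[-0.293, 0.956, 0.005], [0.956, 0.293, -0.005], [-0.006, 0.003, -1.0]]
force: [-0.0, 1.1, 0.3]
finger_gap: 0.0222
grasp_force: 29.5
```

Emit:
arm_command(
  rows=[
    [22,44,0,0,0,0,1],
    [22,44,0,0,0,0,1],
    [22,44,0,0,0,0,1],
    [22,45,0,0,0,0,1],
    [0,0,0,0,0,0,1],
    [0,0,0,0,0,0,1],
  ],
)

```text
time: 26.65
eef_pos: [0.6178, -0.1708, 0.1521]
ee_rot: [[-0.293, 0.956, 0.0], [0.956, 0.293, -0.001], [-0.001, 0.0, -1.0]]
force: [0.4, 0.3, -0.6]
finger_gap: 0.022
grasp_force: 29.6
```

Run:
```python
from h import *
plan(.618,-.170,.045,17)
```

```text
at [ 0.6178 -0.1708  0.1521] yaw 17.0 gap 0.0220 grip 29.6 q6 -0.75
 turn tool z 0.0, then shift mm [  0.7   0.4 107.1]
```

Emit:
arm_command(
  rows=[
    [0,0,60,0,0,0,1],
    [0,0,45,0,0,0,1],
    [0,0,0,0,0,0,1],
    [0,0,0,0,0,0,0.6],
    [0,0,0,0,0,0,0.6],
    [0,0,-60,0,0,0,0.5],
    [0,0,-56,0,0,0,0.4],
  ],
)

```text
time: 27.52
eef_pos: [0.6183, -0.1708, 0.166]
ee_rot: [[-0.293, 0.956, 0.002], [0.956, 0.293, -0.001], [-0.002, 0.002, -1.0]]
force: [-0.3, -0.5, 0.8]
finger_gap: 0.0515
grasp_force: 0.0
```

Emit:
arm_command(
  rows=[
    [-37,-42,-7,0,0,0,0.4],
    [-37,-42,-7,0,0,0,0.4],
    [-37,-42,-7,0,0,0,0.4],
    [-37,-42,-7,0,0,0,0.4],
    [-37,-42,-7,0,0,0,0.4],
    [-37,-42,-7,0,0,0,0.4],
    [0,0,0,0,0,0,0.4],
  ],
)

```text
time: 28.4
eef_pos: [0.44, -0.4609, 0.2077]
ee_rot: [[-0.288, 0.958, 0.002], [0.958, 0.288, -0.005], [-0.006, 0.001, -1.0]]
force: [0.6, -0.2, 0.1]
finger_gap: 0.0512
grasp_force: 0.0
```

Run:
```python
from h import *
im,d,ci,M=cam('wrist')
for o in clips(im,ci,M): print(*o)
cv2.imwrite('pics/w3.png',cv2.resize(im[:,:,::-1],(768,576),interpolation=cv2.INTER_CUBIC))
plan(.441,-.428,.1,17)
topclips()
```

```text
[ 0.3979 -0.3042] 119.74721717834473 20.1064453125 19.118488311767578 365 [391.837   13.4959]
[ 0.4436 -0.4258] 66.87616729736328 23.593732833862305 18.234758377075195 341 [403.5484 204.9941]
at [ 0.4413 -0.4586  0.2068] yaw 16.8 gap 0.0512 grip 0.0 q6 -1.29
 turn tool z -0.2, then shift mm [ 29.3   8.7 106.8]
clip [296.2 170.2] 15 [ 0.6156 -0.174   0.008 ]
clip [175.     189.1667] 18 [0.5237 0.3467 0.008 ]
clip [168.15 190.45] 20 [0.5177 0.3759 0.008 ]
clip [167.7273 202.5   ] 22 [0.4658 0.3762 0.008 ]
clip [175.5 202.5] 20 [0.4664 0.343  0.008 ]
clip [354.3529 211.5294] 17 [ 0.441  -0.4285  0.008 ]
clip [325.5294 221.8824] 17 [ 0.3943 -0.3036  0.008 ]
```

View pics/w3.png

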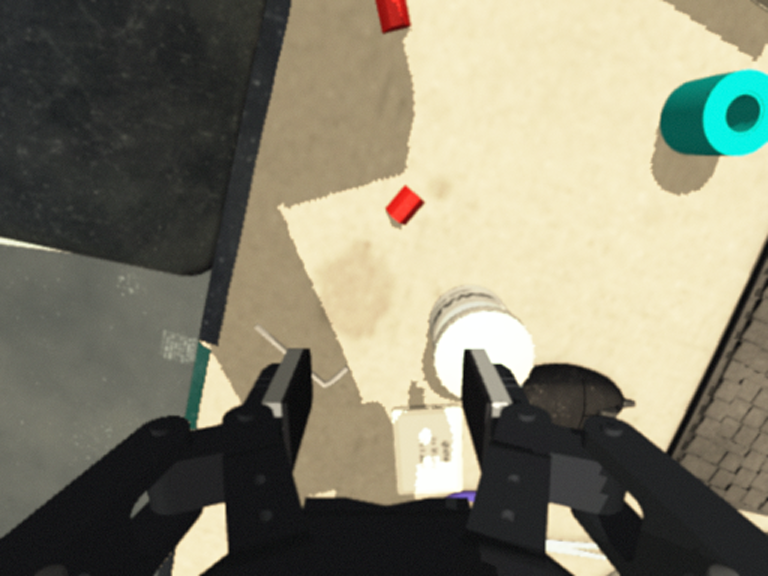

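Clip D was knocked aside and now sits at (404,205) in this view, which is world (0.443, −0.426), with its angle unchanged at 67°. The jar is about 10 cm away from it at (485,350).

Emit:
arm_command(
  rows=[
    [0,0,0,0,0,-10,0.4],
    [0,0,0,0,0,-10,0.4],
    [0,0,0,0,0,-10,0.4],
    [0,0,0,0,0,-10,0.4],
    [0,0,0,0,0,-10,0.4],
    [11,30.5,40,0,0,0,0.4],
    [0,0,55,0,0,0,0.4],
    [0,0,0,0,0,0,0.4],
  ],
)

```text
time: 29.5
eef_pos: [0.4424, -0.4194, 0.1052]
ee_rot: [[-0.922, 0.388, -0.006], [0.388, 0.922, 0.008], [0.008, 0.006, -1.0]]
force: [0.0, 0.5, -0.2]
finger_gap: 0.0508
grasp_force: 0.0
```

Run:
```python
from h import *
plan(.4434,-.426,.007,67)
```

```text
at [ 0.4424 -0.4194  0.1052] yaw 67.2 gap 0.0508 grip 0.0 q6 -2.13
 turn tool z 0.2, then shift mm [-3.5 -5.7 98.2]
```

Emit:
arm_command(
  rows=[
    [-3.5,-5.5,50,0,0,0,0.4],
    [0,0,37,0,0,0,0.4],
    [0,0,11,0,0,0,0.4],
    [0,0,0,0,0,0,0.4],
    [0,0,0,0,0,0,1],
    [0,0,0,0,0,0,1],
    [0,0,0,0,0,0,1],
    [0,0,-50,0,0,0,1],
    [0,0,-60,0,0,0,1],
    [0,0,-34,0,0,0,1],
  ],
)

```text
time: 30.75
eef_pos: [0.4456, -0.4321, 0.1602]
ee_rot: [[-0.921, 0.39, 0.003], [0.39, 0.921, -0.005], [-0.005, -0.003, -1.0]]
force: [0.9, 0.0, -0.7]
finger_gap: -0.0001
grasp_force: 0.0
```

Emit:
arm_command(
  rows=[
    [-4,59,0,0,0,0,1],
    [-4,59,0,0,0,0,1],
    [-4,59,0,0,0,0,1],
    [-4,59,0,0,0,0,1],
    [-5,59,0,0,0,0,1],
    [0,0,0,0,0,0,1],
    [0,0,0,0,0,0,1],
  ],
)

```text
time: 31.62
eef_pos: [0.5791, -0.1677, 0.1559]
ee_rot: [[-0.921, 0.39, 0.0], [0.39, 0.921, -0.001], [-0.001, -0.001, -1.0]]
force: [-0.4, -0.6, 0.1]
finger_gap: 0.0002
grasp_force: 0.0
```

Run:
```python
from h import *
plan(.578,-.163,.045,67)
```

```text
at [ 0.5791 -0.1677  0.1559] yaw 67.0 gap 0.0002 grip 0.0 q6 -1.65
 turn tool z 0.0, then shift mm [  2.8   3.9 110.9]
```

The grasp of D missed, so I look again.

Run:
```python
from h import *
topclips()
plan(.42,-.42,.2,67)
```

```text
clip [174.9524 188.8571] 21 [0.525  0.3469 0.008 ]
clip [168.2727 190.5909] 22 [0.5171 0.3753 0.008 ]
clip [167.6957 202.6087] 23 [0.4654 0.3763 0.008 ]
clip [175.619  202.5714] 21 [0.4661 0.3424 0.008 ]
clip [355.2857 212.    ] 14 [ 0.4391 -0.4325  0.008 ]
clip [325.5 222. ] 18 [ 0.3938 -0.3035  0.008 ]
at [ 0.5789 -0.1683  0.1558] yaw 67.0 gap -0.0002 grip 0.0 q6 -1.65
 turn tool z -0.0, then shift mm [  47.9 -293.8  -44.2]
```

Emit:
arm_command(
  rows=[
    [2,-59,-3,0,0,0,0.4],
    [2,-59,-3,0,0,0,0.4],
    [2,-59,-3,0,0,0,0.4],
    [2,-59,-3,0,0,0,0.4],
    [2,-58,-3,0,0,0,0.4],
    [0,0,0,0,0,0,0.4],
    [0,0,0,0,0,0,0.4],
  ],
)

```text
time: 32.55
eef_pos: [0.4541, -0.4346, 0.1704]
ee_rot: [[-0.92, 0.393, -0.0], [0.393, 0.92, 0.001], [0.0, 0.001, -1.0]]
force: [0.0, 0.7, -0.1]
finger_gap: 0.0517
grasp_force: 0.0
```

Run:
```python
from h import *
im,d,ci,M=cam('wrist')
for o in clips(im,ci,M): print(*o)
cv2.imwrite('pics/w4.png',cv2.resize(im[60:330,100:420,::-1],None,fx=2,fy=2,interpolation=cv2.INTER_CUBIC))
plan(.441,-.428,.1,67)
topclips()
```

```text
[ 0.3959 -0.3024] 119.23377990722656 25.55782699584961 19.075958251953125 509 [541.5825  96.5747]
[ 0.4424 -0.4274] 66.93180084228516 23.53488540649414 17.57914161682129 415 [388.041  240.6759]
at [ 0.4547 -0.4338  0.1703] yaw 67.0 gap 0.0513 grip 0.0 q6 -2.12
 turn tool z -0.0, then shift mm [14.9 -0.1 70.3]
clip [296.2 170.2] 15 [ 0.6156 -0.174   0.008 ]
clip [174.9524 188.8571] 21 [0.525  0.3469 0.008 ]
clip [168.2381 190.4762] 21 [0.5175 0.3755 0.008 ]
clip [167.7273 202.5   ] 22 [0.4658 0.3762 0.008 ]
clip [175.5 202.5] 20 [0.4664 0.343  0.008 ]
clip [325.4 222.3] 10 [ 0.3925 -0.303   0.008 ]
```

View pics/w4.png

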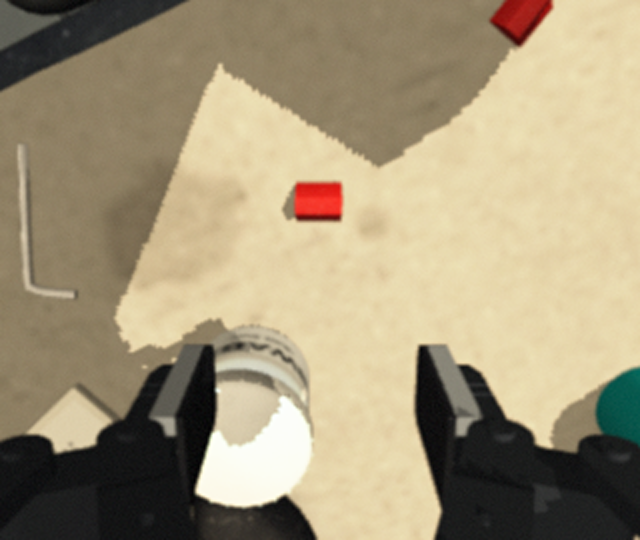

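The clip lies square to the gripper at (318,202) in the crop and has barely moved, so the fingers closed too high or slipped off. I'll go down slightly lower and check z before closing.

Emit:
arm_command(
  rows=[
    [14,1,60,0,0,0,0.4],
    [0,0,60,0,0,0,0.4],
    [0,0,38,0,0,0,0.4],
    [0,0,6,0,0,0,0.4],
    [0,0,0,0,0,0,0.4],
    [0,0,0,0,0,0,0.4],
  ],
)

```text
time: 33.4
eef_pos: [0.4441, -0.4291, 0.0092]
ee_rot: [[-0.921, 0.39, 0.003], [0.39, 0.921, -0.004], [-0.004, -0.002, -1.0]]
force: [0.7, -1.0, -0.2]
finger_gap: 0.0513
grasp_force: 0.0
```

Run:
```python
from h import *
plan(.4424,-.4274,.005,67)
im,d,ci,M=cam('wrist')
cv2.imwrite('pics/w5.png',cv2.resize(im[100:340,100:420,::-1],None,fx=2,fy=2,interpolation=cv2.INTER_CUBIC))
```

```text
at [ 0.4441 -0.4291  0.0092] yaw 67.0 gap 0.0513 grip 0.0 q6 -2.13
 turn tool z 0.0, then shift mm [2.2 0.9 4.2]
```

View pics/w5.png

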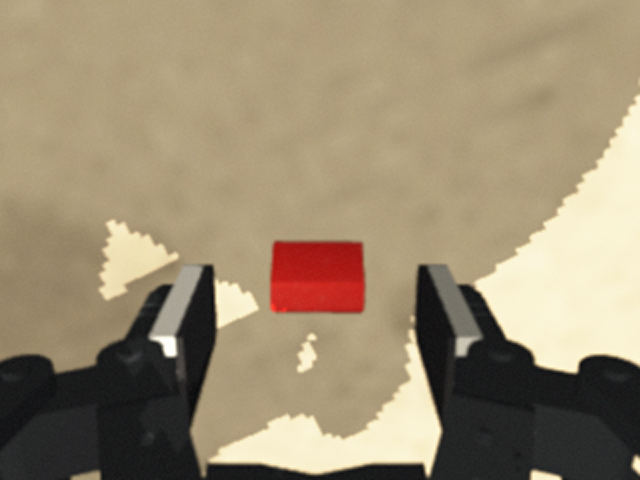

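Emit:
arm_command(
  rows=[
    [4,1,3,0,0,0,0.4],
    [0,0,2,0,0,0,0.4],
    [0,0,0,0,0,0,1],
    [0,0,0,0,0,0,1],
    [0,0,0,0,0,0,1],
    [0,0,0,0,0,0,1],
  ],
)

```text
time: 34.2
eef_pos: [0.4394, -0.4253, 0.0016]
ee_rot: [[-0.921, 0.39, 0.0], [0.39, 0.921, -0.0], [-0.0, -0.0, -1.0]]
force: [-0.2, -0.4, 0.1]
finger_gap: 0.0231
grasp_force: 29.7
```

Emit:
arm_command(
  rows=[
    [0,0,-50,0,0,0,1],
    [0,0,-60,0,0,0,1],
    [0,0,-38,0,0,0,1],
    [-5,59,0,0,0,0,1],
    [-5,59,0,0,0,0,1],
    [-5,59,0,0,0,0,1],
    [-5,59,0,0,0,0,1],
    [-5,59,0,0,0,0,1],
    [0,0,0,0,0,0,1],
    [0,0,0,0,0,0,1],
  ],
)

```text
time: 35.45
eef_pos: [0.5773, -0.1636, 0.1493]
ee_rot: [[-0.921, 0.39, -0.001], [0.39, 0.921, -0.0], [0.0, -0.001, -1.0]]
force: [0.4, -0.9, -0.5]
finger_gap: 0.0229
grasp_force: 29.7
```

Run:
```python
from h import *
plan(.576,-.163,.045,67)
```

```text
at [ 0.5773 -0.1636  0.1493] yaw 67.0 gap 0.0229 grip 29.7 q6 -1.65
 turn tool z 0.0, then shift mm [  1.4   0.  104.3]
```

Emit:
arm_command(
  rows=[
    [0,0,60,0,0,0,1],
    [0,0,44,0,0,0,1],
    [0,0,0,0,0,0,1],
    [0,0,0,0,0,0,0.6],
    [0,0,0,0,0,0,0.6],
    [0,0,-60,0,0,0,0.5],
    [0,0,-50,0,0,10.6,0.4],
    [0,0,0,0,0,10.6,0.4],
    [0,0,0,0,0,10.6,0.4],
    [0,0,0,0,0,10.6,0.4],
  ],
)

```text
time: 36.7
eef_pos: [0.5785, -0.1638, 0.158]
ee_rot: [[-0.411, 0.912, 0.003], [0.912, 0.411, -0.002], [-0.003, 0.002, -1.0]]
force: [-0.2, 0.6, 0.3]
finger_gap: 0.0516
grasp_force: 0.0
```

Emit:
arm_command(
  rows=[
    [0,0,0,0,0,10.6,0.4],
    [0,0,0,0,0,10.6,0.4],
    [0,0,0,0,0,10.6,0.4],
    [0,0,0,0,0,10.6,0.4],
    [0,0,0,0,0,10.6,0.4],
    [0,0,0,0,0,10.6,0.4],
    [0,0,0,0,0,10.6,0.4],
    [0,0,0,0,0,10.6,0.4],
    [0,0,0,0,0,0,0.4],
  ],
)

```text
time: 37.83
eef_pos: [0.5784, -0.1637, 0.1574]
ee_rot: [[0.867, 0.499, 0.003], [0.499, -0.867, -0.001], [0.002, 0.003, -1.0]]
force: [0.5, -0.1, 1.0]
finger_gap: 0.051
grasp_force: 0.0
```

Emit:
arm_command(
  rows=[
    [-56,9,0,0,0,0,0.4],
    [-56,9,0,0,0,0,0.4],
    [-56,9,0,0,0,0,0.4],
    [-56,9,50,0,0,0,0.4],
    [0,0,0,0,0,0,0.4],
    [0,0,0,0,0,0,0.4],
  ],
)

```text
time: 38.58
eef_pos: [0.4095, -0.3002, 0.1153]
ee_rot: [[0.867, 0.499, 0.002], [0.499, -0.867, -0.001], [0.001, 0.002, -1.0]]
force: [0.1, 0.4, -0.1]
finger_gap: 0.0511
grasp_force: 0.0
```

Run:
```python
from h import *
plan(.3964,-.3025,.004,-61)
topclips()
```

```text
at [ 0.4095 -0.3002  0.1153] yaw -60.1 gap 0.0511 grip 0.0 q6 0.18
 turn tool z 0.9, then shift mm [-12.6  -4.3 111.3]
clip [296.2 170.2] 15 [ 0.6156 -0.174   0.008 ]
clip [294.8824 178.1765] 17 [ 0.5808 -0.1687  0.008 ]
clip [174.9524 188.8571] 21 [0.525  0.3469 0.008 ]
clip [168.2727 190.5909] 22 [0.5171 0.3753 0.008 ]
clip [167.6957 202.6087] 23 [0.4654 0.3763 0.008 ]
clip [175.5 202.5] 20 [0.4664 0.343  0.008 ]
```

Emit:
arm_command(
  rows=[
    [-12.5,-4,50,0,0,0.9,0.4],
    [0,0,50,0,0,0,0.4],
    [0,0,11,0,0,0,0.4],
    [0,0,0,0,0,0,0.4],
    [0,0,0,0,0,0,1],
    [0,0,0,0,0,0,1],
    [0,0,0,0,0,0,1],
    [0,0,-50,0,0,0,1],
    [0,0,-60,0,0,0,1],
    [0,0,-36,0,0,0,1],
  ],
)

```text
time: 39.88
eef_pos: [0.3971, -0.3038, 0.1537]
ee_rot: [[0.875, 0.484, 0.004], [0.484, -0.875, -0.005], [0.001, 0.006, -1.0]]
force: [0.9, 0.5, -0.5]
finger_gap: 0.0227
grasp_force: 29.9
```

Emit:
arm_command(
  rows=[
    [60,-4.5,0,0,0,0,1],
    [60,-4.5,0,0,0,0,1],
    [60,-4.5,0,0,0,0,1],
    [60,-4.5,0,0,0,0,1],
    [0,0,0,0,0,0,1],
    [0,0,0,0,0,0,1],
  ],
)

```text
time: 40.62
eef_pos: [0.5972, -0.1709, 0.1497]
ee_rot: [[0.875, 0.484, 0.0], [0.484, -0.875, -0.001], [-0.0, 0.001, -1.0]]
force: [0.3, 0.1, -0.2]
finger_gap: 0.0226
grasp_force: 29.9
```

Run:
```python
from h import *
plan(.598,-.170,.045,-61)
```

```text
at [ 0.5972 -0.1709  0.1497] yaw -61.1 gap 0.0226 grip 29.9 q6 0.59
 turn tool z -0.1, then shift mm [  1.1  -0.3 104.7]
```

Emit:
arm_command(
  rows=[
    [0,0,60,0,0,0,1],
    [0,0,44,0,0,0,1],
    [0,0,0,0,0,0,1],
    [0,0,0,0,0,0,0.6],
    [0,0,0,0,0,0,0.6],
    [0,0,-60,0,0,0,0.5],
    [0,0,-50,0,0,-10.6,0.4],
    [0,0,0,0,0,-10.6,0],
    [0,0,0,0,0,-10.6,0],
    [0,0,0,0,0,-10.6,0],
  ],
)

```text
time: 41.88
eef_pos: [0.5982, -0.1712, 0.1577]
ee_rot: [[0.315, 0.949, 0.003], [0.949, -0.315, -0.002], [-0.001, 0.004, -1.0]]
force: [0.1, -0.4, 0.2]
finger_gap: 0.0854
grasp_force: 0.0
```

Emit:
arm_command(
  rows=[
    [0,0,0,0,0,-10.6,0],
    [0,0,0,0,0,-10.6,0],
    [0,0,0,0,0,-10.6,0],
    [0,0,0,0,0,-10.6,0],
    [0,0,0,0,0,-10.6,0],
    [0,0,0,0,0,-10.6,0],
    [0,0,0,0,0,-10.6,0],
    [0,0,0,0,0,-10.6,0],
    [0,0,0,0,0,-10.6,0],
    [0,0,0,0,0,-10.6,0],
  ],
)

```text
time: 43.12
eef_pos: [0.5982, -0.1711, 0.1575]
ee_rot: [[-0.999, 0.041, 0.003], [0.041, 0.999, -0.002], [-0.003, -0.002, -1.0]]
force: [0.4, -0.8, 0.1]
finger_gap: 0.0854
grasp_force: 0.0
```

Emit:
arm_command(
  rows=[
    [0,0,0,0,0,-2.7,0],
    [56,0,-20,0,0,0,0],
    [56,0,-20,0,0,0,0],
    [56,0,-10,0,0,0,0],
    [0,50,0,0,0,0,0],
    [0,50,0,0,0,0,0],
    [0,50,0,0,0,0,0],
    [0,30,0,0,0,0,0],
    [0,0,0,0,0,0,0],
  ],
)

```text
time: 44.25
eef_pos: [0.4298, 0.0106, 0.2069]
ee_rot: [[-1.0, -0.004, 0.004], [-0.004, 1.0, -0.001], [-0.004, -0.001, -1.0]]
force: [0.2, -1.4, -0.1]
finger_gap: 0.0851
grasp_force: 0.0
```

Run:
```python
from h import *
im,d,ci,M=cam('wrist'); np.savez('w6.npz',im=im,d=d,M=M)
cv2.imwrite('pics/w6.png',cv2.resize(im[:,:,::-1],(768,576),interpolation=cv2.INTER_CUBIC))
P=cloud(ci,M,d).reshape(-1,3)
k=(P[:,0]>.4)&(P[:,0]<.58)&(P[:,1]>.0)&(P[:,1]<.2)&(P[:,2]>.08)&(P[:,2]<.1)
print('tape top',k.sum(),P[k].mean(0),P[k].min(0),P[k].max(0),cv2.minEnclosingCircle((P[k,:2]*1000).astype(np.float32)))
plan(.5,.11,.2,90)
topclips()
```

```text
tape top 727 [0.5023 0.1039 0.088 ] [0.4846 0.0863 0.0801] [0.5363 0.1402 0.0917] ((511.3637390136719, 113.17848205566406), 27.311275482177734)
at [0.4299 0.0094 0.2067] yaw 90.1 gap 0.0855 grip 0.0 q6 -1.83
 turn tool z 0.1, then shift mm [-70.1 100.6   6.7]
clip [295.82 174.44] 50 [ 0.5972 -0.1726  0.008 ]
clip [174.9524 188.8571] 21 [0.525  0.3469 0.008 ]
clip [168.2727 190.5909] 22 [0.5171 0.3753 0.008 ]
clip [167.6957 202.6087] 23 [0.4654 0.3763 0.008 ]
clip [175.619  202.5714] 21 [0.4661 0.3424 0.008 ]
```

View pics/w6.png

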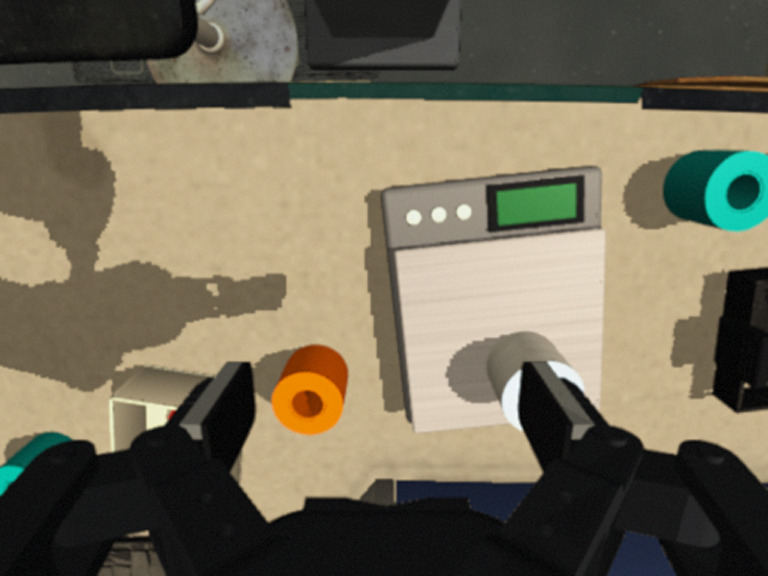

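The tape's top ring fits a 27.3 mm circle at (0.511, 0.113), which is right for 55 mm across. The pan's corners are at (397,251), (605,231) and (415,431).

Emit:
arm_command(
  rows=[
    [-40,52,0,0,0,0,0],
    [-41,52,0,0,0,0,0],
    [0,0,50,0,0,0,0],
    [0,0,0,0,0,0,0],
    [0,0,0,0,0,0,0],
  ],
)

```text
time: 44.98
eef_pos: [0.5067, 0.1067, 0.1566]
ee_rot: [[-1.0, 0.002, 0.001], [0.002, 1.0, -0.0], [-0.001, -0.0, -1.0]]
force: [-0.8, -0.5, 0.8]
finger_gap: 0.0854
grasp_force: 0.0
```

Run:
```python
from h import *
plan(.5114,.1132,.058,90)
z=np.load('w6.npz'); ci=manip.camera_info('wrist')
q=onz(ci,z['M'],np.array([(397,251),(605,231),(415,431)])/1.5,.04); print(q,np.linalg.norm(q[0]-q[1]),np.linalg.norm(q[0]-q[2]))
P=cloud(ci,z['M'],z['d']).reshape(-1,3)
k=(P[:,2]>.034)&(P[:,2]<.046)&(P[:,0]>.35)&(P[:,0]<.6)&(P[:,1]>-.02)&(P[:,1]<.22)
b=(P[:,2]<.012)&(P[:,2]>-.012)&(P[:,0]>.35)&(P[:,0]<.6)&(P[:,1]>-.3)&(P[:,1]<0)
print('pan',k.sum(),np.median(P[k],0),cv2.minAreaRect((P[k,:2]*1000).astype(np.float32)),'bench z',np.median(P[b,2]))
```

```text
at [0.5067 0.1067 0.1566] yaw 89.9 gap 0.0854 grip 0.0 q6 -1.60
 turn tool z -0.1, then shift mm [-4.7  6.5 98.6]
[[0.4256 0.0188 0.04  ]
 [0.4104 0.1637 0.04  ]
 [0.5718 0.0349 0.04  ]] 0.14570812172949563 0.14702433520230493
pan 13469 [0.4704 0.0844 0.0397] ((491.03350830078125, 98.81815338134766), (150.6557159423828, 150.03805541992188), 7.009819984436035) bench z -0.0006623889094669044
```

Emit:
arm_command(
  rows=[
    [-4.5,6.5,50,0,0,0,0],
    [0,0,35,0,0,0,0],
    [0,0,13,0,0,0,0],
    [0,0,0,0,0,0,0],
    [0,0,0,0,0,0,0.6],
    [0,0,0,0,0,0,0.6],
    [0,0,0,0,0,0,0.6],
    [0,0,0,0,0,0,0.6],
  ],
)

```text
time: 45.98
eef_pos: [0.5121, 0.1144, 0.0591]
ee_rot: [[-1.0, -0.0, 0.003], [-0.0, 1.0, -0.0], [-0.003, -0.0, -1.0]]
force: [-1.3, -0.5, 6.7]
finger_gap: 0.0531
grasp_force: 31.8
```

Run:
```python
from h import *
plan(.42,-.22,.15,90)
```

```text
at [0.5121 0.1144 0.0591] yaw 90.0 gap 0.0531 grip 31.8 q6 -1.58
 turn tool z 0.0, then shift mm [  92.1 -334.4  -90.9]
```

Emit:
arm_command(
  rows=[
    [0,0,-45,0,0,0,0.6],
    [0,0,-50,0,0,0,0.6],
    [15,-55,0,0,0,0,0.6],
    [15,-56,0,0,0,0,0.6],
    [15,-56,0,0,0,0,0.6],
    [15,-56,0,0,0,0,0.6],
    [15,-56,0,0,0,0,0.6],
    [15,-56,0,0,0,0,0.6],
    [0,0,30,0,0,0,0.6],
    [0,0,0,0,0,0,0.6],
  ],
)

```text
time: 47.22
eef_pos: [0.4189, -0.2197, 0.1205]
ee_rot: [[-1.0, 0.001, -0.004], [0.001, 1.0, 0.003], [0.004, 0.003, -1.0]]
force: [-0.6, 0.2, -0.9]
finger_gap: 0.0532
grasp_force: 32.3
```

Emit:
arm_command(
  rows=[
    [0,0,50,0,0,0,0.6],
    [0,0,30,0,0,0,0.6],
    [0,0,15,0,0,0,0.6],
    [0,0,0,0,0,0,0.6],
    [0,0,0,0,0,0,0.6],
  ],
)

```text
time: 47.85
eef_pos: [0.4218, -0.2214, 0.0288]
ee_rot: [[-1.0, -0.001, 0.002], [-0.001, 1.0, -0.002], [-0.002, -0.002, -1.0]]
force: [-1.1, 0.2, -0.3]
finger_gap: 0.0531
grasp_force: 32.3
```

Run:
```python
from h import *
plan(.42,-.22,.0195,90); print(manip.state()['force'])
```

```text
at [ 0.4218 -0.2214  0.0288] yaw 90.0 gap 0.0531 grip 32.3 q6 -2.31
 turn tool z 0.0, then shift mm [1.8 1.4 9.3]
[-1.0962  0.1588 -0.3431]
```

Emit:
arm_command(
  rows=[
    [0,0,6,0,0,0,0.6],
    [0,0,2,0,0,0,0.6],
    [0,0,1,0,0,0,0.6],
    [0,0,0,0,0,0,0.6],
  ],
)

```text
time: 48.35
eef_pos: [0.4207, -0.2207, 0.0191]
ee_rot: [[-1.0, -0.0, -0.0], [-0.0, 1.0, 0.0], [0.0, 0.0, -1.0]]
force: [-3.3, 2.7, 9.1]
finger_gap: 0.053
grasp_force: 33.3
```

Emit:
arm_command(
  rows=[
    [0,0,0,0,0,0,0.2],
    [0,0,0,0,0,0,0],
    [0,0,0,0,0,0,0],
    [0,0,-40,0,0,0,0],
    [0,0,-60,0,0,0,0],
    [0,0,-60,0,0,0,0],
    [0,50,-40,0,0,0,0],
    [1,56,0,0,0,0,0],
    [1,56,0,0,0,0,0],
    [1,56,0,0,0,0,0],
  ],
)

```text
time: 49.6
eef_pos: [0.4173, -0.0022, 0.2173]
ee_rot: [[-1.0, 0.0, 0.001], [0.0, 1.0, -0.0], [-0.001, -0.0, -1.0]]
force: [1.0, 0.3, 0.4]
finger_gap: 0.0852
grasp_force: 0.0
```

Emit:
arm_command(
  rows=[
    [1,56,0,0,0,0,0],
    [1,56,0,0,0,0,0],
    [1,56,0,0,0,0,0],
    [1,56,0,0,0,0,0],
    [1,56,0,0,0,0,0],
    [1,53,0,0,0,0,0],
    [0,0,0,0,0,0,0],
    [0,0,0,0,0,0,0],
  ],
)

```text
time: 50.6
eef_pos: [0.4113, 0.3288, 0.2168]
ee_rot: [[-1.0, -0.001, -0.001], [-0.001, 1.0, -0.001], [0.001, -0.001, -1.0]]
force: [-0.4, -1.2, 0.5]
finger_gap: 0.0855
grasp_force: 0.0
```

Run:
```python
from h import *
plan(.41,.33,.22,90)
im,d,ci,M=cam('wrist'); np.savez('w7.npz',im=im,d=d,M=M)
g=np.clip(im[:,:,::-1].astype(float)/255,0,1)**0.6*255
cv2.imwrite('pics/w7.png',cv2.resize(g.astype(np.uint8)[130:330,150:410],None,fx=3,fy=3,interpolation=cv2.INTER_CUBIC))
P=cloud(ci,M,d).reshape(-1,3)
roi=(P[:,0]>.41)&(P[:,0]<.58)&(P[:,1]>.265)&(P[:,1]<.43)
k=roi&(P[:,2]>.028)&(P[:,2]<.036); print('rim',k.sum(),cv2.minAreaRect((P[k,:2]*1000).astype(np.float32)))
k=roi&(P[:,2]>.050)&(P[:,2]<.06); print('tab',k.sum(),P[k].mean(0),cv2.minAreaRect((P[k,:2]*1000).astype(np.float32)))
im=topclips(); cv2.imwrite('pics/t4.png',cv2.resize(im[150:235,140:360,::-1],None,fx=3.5,fy=3.5,interpolation=cv2.INTER_CUBIC))
```

```text
at [0.4113 0.3288 0.2168] yaw 90.0 gap 0.0855 grip 0.0 q6 -1.13
 turn tool z 0.0, then shift mm [ 1.3  1.2 -3.2]
rim 1297 ((500.3785400390625, 351.5377197265625), (118.2105484008789, 123.12850952148438), 6.16946268081665)
tab 379 [0.5039 0.2954 0.0541] ((505.0322570800781, 294.9692077636719), (43.01655578613281, 12.15046501159668), 5.841980934143066)
clip [295.82 174.44] 50 [ 0.5972 -0.1726  0.008 ]
clip [174.9524 188.8571] 21 [0.525  0.3469 0.008 ]
clip [168.2727 190.5909] 22 [0.5171 0.3753 0.008 ]
clip [175.619  202.5714] 21 [0.4661 0.3424 0.008 ]
```

View pics/w7.png

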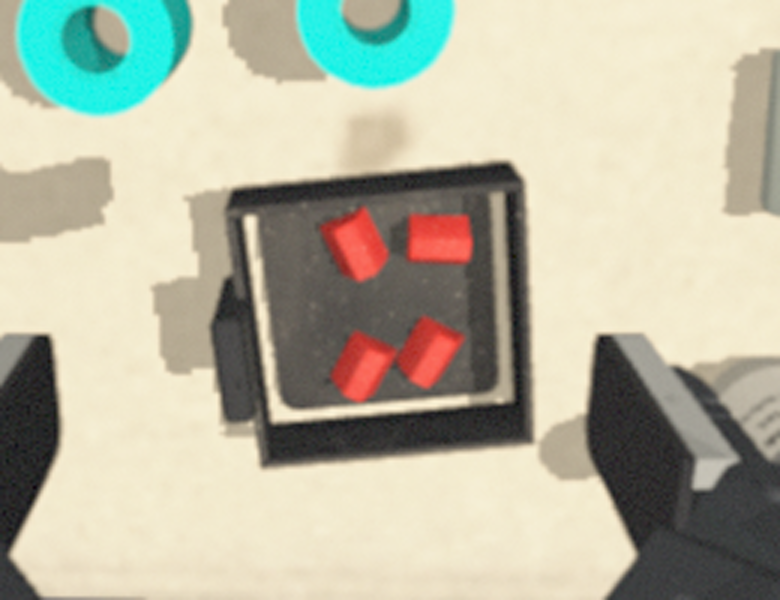

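View pics/t4.png

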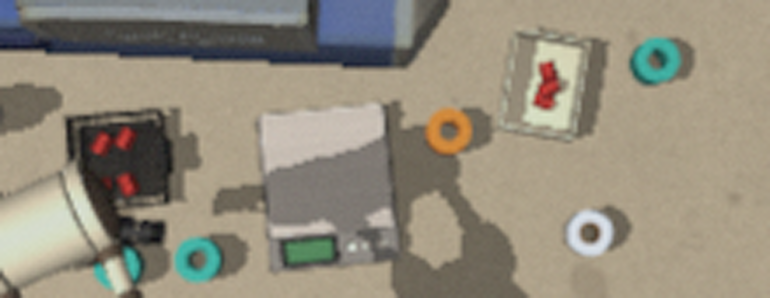

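Four clips are in the tray at (355,245), (440,238), (362,367) and (430,352), three are in the box, and the tape stands at (590,233) on the bare bench. The tab measures 43 × 12 mm at (0.505, 0.295), which fits. Next I grip the tab.

Emit:
arm_command(
  rows=[
    [0,0,0,0,0,-5.8,0.62],
    [-45,-21.5,0,0,0,0,0.62],
    [-45,-21.5,40,0,0,0,0.62],
    [0,0,60,0,0,0,0.62],
    [0,0,0,0,0,0,0.62],
    [0,0,0,0,0,0,0.62],
  ],
)

```text
time: 51.45
eef_pos: [0.5053, 0.2959, 0.1204]
ee_rot: [[-0.995, -0.101, 0.002], [-0.101, 0.995, 0.001], [-0.003, 0.001, -1.0]]
force: [0.1, 0.6, 1.1]
finger_gap: 0.0327
grasp_force: 0.0
```

Run:
```python
from h import *
plan(.505,.295,.024,95.8)
im,d,ci,M=cam('wrist'); np.savez('w8.npz',im=im,d=d,M=M)
g=np.clip(im[:,:,::-1].astype(float)/255,0,1)**0.6*255
cv2.imwrite('pics/w8.png',cv2.resize(g.astype(np.uint8)[100:384,130:430],None,fx=2,fy=2,interpolation=cv2.INTER_CUBIC))
```

```text
at [0.5053 0.2959 0.1204] yaw 95.8 gap 0.0327 grip 0.0 q6 -1.35
 turn tool z -0.0, then shift mm [ 0.3 -0.8 96.4]
```

View pics/w8.png

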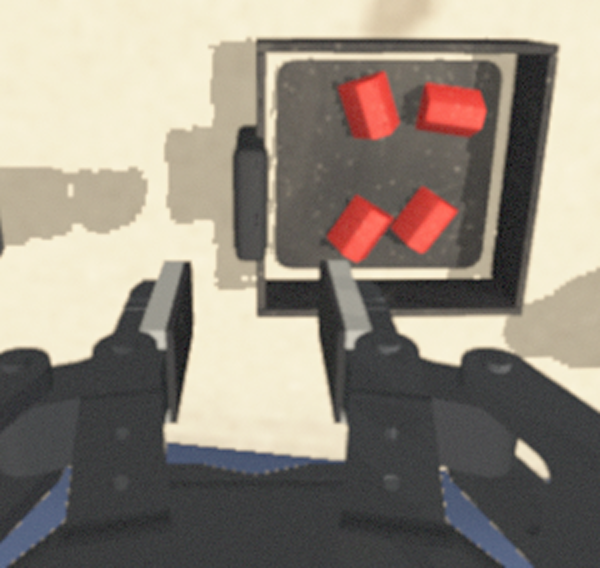

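The walls are square to the gripper and the tab is centred between the fingers. Descending and gripping.

Emit:
arm_command(
  rows=[
    [0,-1,50,0,0,0,0.68],
    [0,0,35,0,0,0,0.68],
    [0,0,11,0,0,0,0.68],
    [0,0,0,0,0,0,0.68],
    [0,0,0,0,0,0,1],
    [0,0,0,0,0,0,1],
    [0,0,0,0,0,0,1],
    [0,0,0,0,0,0,1],
  ],
  squeeze=80,
)

```text
time: 52.5
eef_pos: [0.5065, 0.2956, 0.0249]
ee_rot: [[-0.995, -0.102, 0.004], [-0.102, 0.995, 0.001], [-0.004, 0.001, -1.0]]
force: [-1.5, -1.2, 8.3]
finger_gap: 0.0111
grasp_force: 79.2
```

Run:
```python
from h import *
plan(.491+.0061,.0988-.0597,.1,95.8); print(manip.state()['force'])
```

```text
at [0.5065 0.2956 0.0249] yaw 95.8 gap 0.0111 grip 79.2 q6 -1.35
 turn tool z 0.0, then shift mm [  35.3 -254.2  -75.1]
[-1.5018 -1.1954  8.3071]
```

Emit:
arm_command(
  rows=[
    [0,0,-6,0,0,0,1],
    [0,0,-12,0,0,0,1],
    [0,0,-16,0,0,0,1],
    [0,0,-16,0,0,0,1],
    [0,0,-14,0,0,0,1],
    [0,0,-8,0,0,0,1],
    [0,0,-3,0,0,0,1],
    [0,0,0,0,0,0,1],
    [0,0,0,0,0,0,1],
  ],
)

```text
time: 53.62
eef_pos: [0.504, 0.2948, 0.0964]
ee_rot: [[-0.995, -0.101, -0.001], [-0.101, 0.995, -0.0], [0.001, -0.0, -1.0]]
force: [-1.3, 0.5, -1.3]
finger_gap: 0.011
grasp_force: 77.9
```

Run:
```python
from h import *
plan(.491+.0061,.0988-.0597,.1,95.8)
im,d,ci,M=cam('wrist')
P=cloud(ci,M,d).reshape(-1,3)
roi=(P[:,0]>.41)&(P[:,0]<.58)&(P[:,1]>.3)&(P[:,1]<.43)
k=roi&(P[:,2]>.095)&(P[:,2]<.125); q=P[k]
A=np.c_[q[:,:2]-[.5,.355],np.ones(len(q))]; print('rim',k.sum(),np.linalg.lstsq(A,q[:,2],rcond=None)[0])
topclips()
```

```text
at [0.504  0.2948 0.0964] yaw 95.8 gap 0.0110 grip 77.9 q6 -1.35
 turn tool z 0.0, then shift mm [  32.7 -253.7   -3.6]
rim 6643 [ 0.0122 -0.0727  0.1045]
clip [295.82 174.44] 50 [ 0.5972 -0.1726  0.008 ]
clip [172.5882 202.9412] 17 [0.4643 0.3554 0.008 ]
clip [165.4 203.4] 10 [0.4618 0.3861 0.008 ]
```

Emit:
arm_command(
  rows=[
    [0.8,-6,0,0,0,0,1],
    [1.8,-14,0,0,0,0,1],
    [2.8,-22,0,0,0,0,1],
    [3.6,-28,0,0,0,0,1],
    [4.1,-32,0,0,0,0,1],
    [4.1,-32,0,0,0,0,1],
    [4.1,-32,0,0,0,0,1],
    [3.6,-28,0,0,0,0,1],
    [3.1,-24,0,0,0,0,1],
    [2.3,-18,0,0,0,0,1],
  ],
)

```text
time: 54.98
eef_pos: [0.4979, 0.0554, 0.0972]
ee_rot: [[-0.995, -0.1, 0.0], [-0.1, 0.995, -0.0], [-0.0, -0.0, -1.0]]
force: [0.6, 0.1, -1.0]
finger_gap: 0.011
grasp_force: 78.0
```

Emit:
arm_command(
  rows=[
    [1.5,-12,0,0,0,0,1],
    [0.8,-6,0,0,0,0,1],
    [0,0,6,0,0,0,1],
    [0,0,8,0,0,0,1],
    [0,0,4,0,0,0,1],
    [0,0,0,0,0,0,1],
    [0,0,0,0,0,0,1],
  ],
)

```text
time: 55.85
eef_pos: [0.4979, 0.0391, 0.0792]
ee_rot: [[-0.995, -0.102, 0.0], [-0.102, 0.995, -0.0], [-0.0, -0.0, -1.0]]
force: [-0.0, -0.3, -2.0]
finger_gap: 0.0105
grasp_force: 78.0
```

Run:
```python
from h import *
plan(.491+.0061,.0988-.0597,.065,95.8); print(manip.state()['force'])
im,d,ci,M=cam('wrist')
g=np.clip(im[:,:,::-1].astype(float)/255,0,1)**0.7*255
cv2.imwrite('pics/w9.png',cv2.resize(g.astype(np.uint8),(640,480)))
```

```text
at [0.4979 0.0391 0.0792] yaw 95.8 gap 0.0105 grip 78.0 q6 -1.84
 turn tool z 0.0, then shift mm [ 0.8  0.1 14.2]
[-0.0391 -0.349  -2.0001]
```

View pics/w9.png

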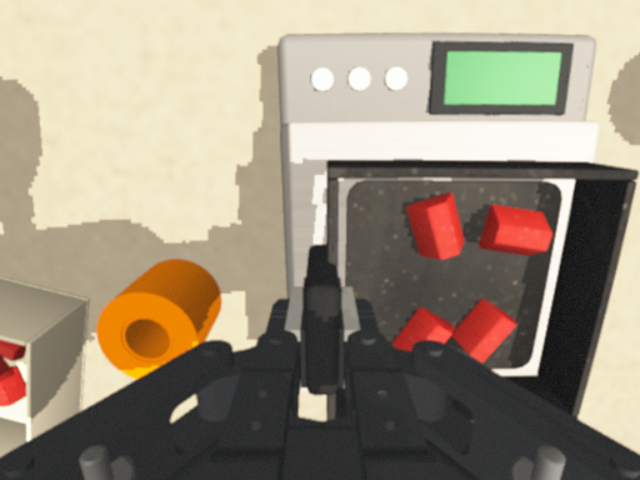

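The tray hangs level over the pan with its four clips in place. Lowering it now.

Emit:
arm_command(
  rows=[
    [0,0,5,0,0,0,1],
    [0,0,4,0,0,0,1],
    [0,0,3,0,0,0,1],
    [0,0,1,0,0,0,1],
    [0,0,1,0,0,0,1],
    [0,0,0,0,0,0,1],
  ],
)

```text
time: 56.65
eef_pos: [0.4979, 0.0389, 0.0652]
ee_rot: [[-0.995, -0.101, 0.0], [-0.101, 0.995, -0.0], [-0.0, -0.0, -1.0]]
force: [0.6, 0.5, -2.3]
finger_gap: 0.0106
grasp_force: 78.2
```

Emit:
arm_command(
  rows=[
    [0,0,1,0,0,0,1],
    [0,0,0,0,0,0,1],
  ],
)

```text
time: 56.9
eef_pos: [0.498, 0.0388, 0.065]
ee_rot: [[-0.995, -0.102, 0.0], [-0.102, 0.995, -0.0], [-0.0, -0.0, -1.0]]
force: [-4.0, -0.3, 5.1]
finger_gap: 0.0103
grasp_force: 79.3
```

Emit:
arm_command(
  rows=[
    [0,0,1,0,0,0,1],
    [0,0,0,0,0,0,1],
  ],
)

```text
time: 57.15
eef_pos: [0.498, 0.0388, 0.0649]
ee_rot: [[-0.995, -0.102, -0.0], [-0.102, 0.995, -0.0], [0.0, -0.0, -1.0]]
force: [-7.2, -0.7, 13.6]
finger_gap: 0.0106
grasp_force: 80.4
```

Emit:
arm_command(
  rows=[
    [0,0,-1.5,0,0,0,1],
    [0,0,0,0,0,0,0.9],
    [0,0,0,0,0,0,0.7],
    [0,0,0,0,0,0,0.68],
    [0,0,0,0,0,0,0.68],
    [0,0,-30,0,0,0,0.68],
    [0,0,-50,0,0,0,0.68],
    [0,0,-60,0,0,0,0.6],
    [60,0,0,0,0,0,0.3],
    [0,0,0,0,0,0,0.3],
  ],
)

```text
time: 58.4
eef_pos: [0.4341, 0.0334, 0.2033]
ee_rot: [[-0.995, -0.101, -0.003], [-0.101, 0.995, 0.0], [0.003, 0.001, -1.0]]
force: [0.5, -0.2, -0.2]
finger_gap: 0.0598
grasp_force: 0.0
```

Run:
```python
from h import *
im,d,ci,M=cam('wrist')
g=np.clip(im[:,:,::-1].astype(float)/255,0,1)**0.7*255
cv2.imwrite('pics/w10.png',cv2.resize(g.astype(np.uint8),(640,480)))
P=cloud(ci,M,d).reshape(-1,3)
roi=(P[:,0]>.41)&(P[:,0]<.58)&(P[:,1]>.0)&(P[:,1]<.18)
k=roi&(P[:,2]>.067)&(P[:,2]<.078); print('rim',k.sum(),cv2.minAreaRect((P[k,:2]*1000).astype(np.float32)))
k=roi&(P[:,2]>.09)&(P[:,2]<.101); print('tab',k.sum(),P[k].mean(0),cv2.minAreaRect((P[k,:2]*1000).astype(np.float32)))
k=(P[:,2]>.034)&(P[:,2]<.046)&(P[:,0]>.35)&(P[:,0]<.6)&(P[:,1]>-.02)&(P[:,1]<.22)
print('pan',k.sum(),cv2.minAreaRect((P[k,:2]*1000).astype(np.float32)))
for p in ('scene',):
    im,d,_,_=cam(p); cv2.imwrite('pics/s2.png',cv2.resize(im[150:300,170:450,::-1],None,fx=2.5,fy=2.5,interpolation=cv2.INTER_CUBIC))
topclips(); plan(.4,.1,.2,90)
```

```text
rim 1634 ((491.5924377441406, 95.78899383544922), (116.79063415527344, 123.23179626464844), 5.923404216766357)
tab 548 [0.4954 0.0393 0.0942] ((496.3931884765625, 38.93284606933594), (43.13081359863281, 12.052409172058105), 6.119970798492432)
pan 9576 ((490.931884765625, 98.80267333984375), (150.32447814941406, 149.8384246826172), 6.724870681762695)
clip [295.82 174.44] 50 [ 0.5972 -0.1726  0.008 ]
clip [234.8 190. ] 10 [0.5248 0.0898 0.008 ]
clip [227.2727 193.1364] 22 [0.5107 0.1219 0.008 ]
clip [224.5714 204.7143] 7 [0.4607 0.1325 0.008 ]
at [0.4386 0.0328 0.2049] yaw 95.8 gap 0.0598 grip 0.0 q6 -1.87
 turn tool z 5.8, then shift mm [38.6 67.2  4.9]
```

View pics/w10.png

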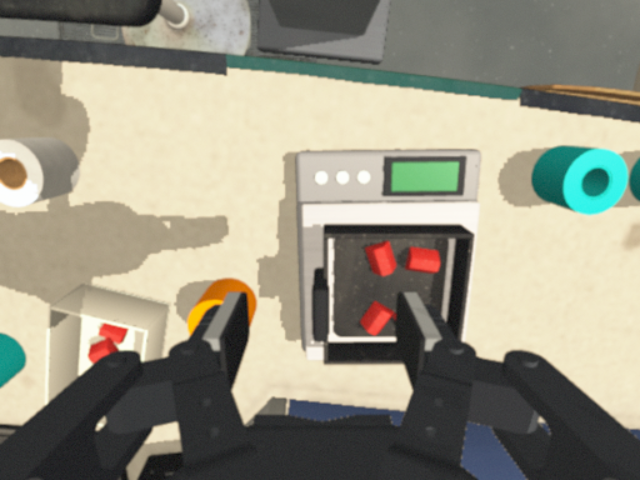

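View pics/s2.png

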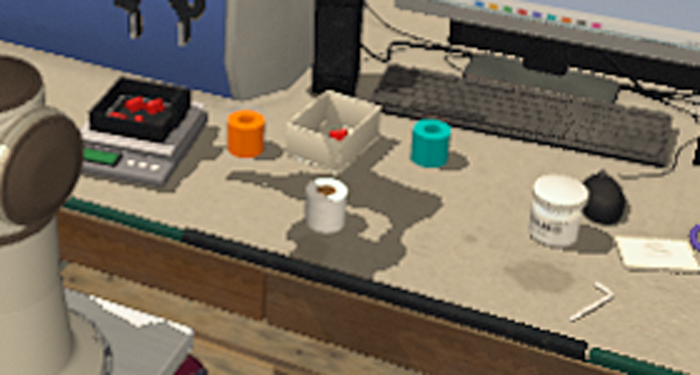

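The tray sits flat on the pan, about 1 mm off centre. Its clips are in it, the fourth hidden behind the finger in this view but seen just before lowering. The other three are in the box, the tape stands upright at (325,205), and the arm is clear.

```bash
python3 -c "
from workcell import manip
print(manip.job_done())"
```

```text
the job is handed in; nothing more can be done
None
```

I've handed the job in: four clips are in the black tray, level on the scale's pan about 1 mm off centre. The other three are in the card box, the tape stands upright on the bare bench clear of the scale, and the arm never touched the jar or the ink bottle.

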